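# Clear the V-block, seat the roller and hold it down for inspection

## Robot

A 6-joint arm with a two-finger parallel gripper is mounted at the origin on the work surface. World frame = base frame: x ahead of the robot, y to its left, z up, the work surface at z = 0. Lengths are in m, angles in rad, forces in N, time in s.
With the tool pointing down it reaches from about 0.25 to 0.775 m from the base axis. Payload 4 kg.
Tool frame: the origin (TCP) lies on the centre line of the jaws, within the pads' length; the fingertips stand 22 mm ahead of it and the grasp point (between the pads) lies 3 mm ahead of it; z points along the fingers, y is the direction in which the jaws open and shut (so a half turn about z gives the same grasp; the last joint's range is limited). The gripper opens to 94 mm and grips with 3 to 60 N. Pads are 16 mm wide; open, the fingers measure 119 mm over their backs; the gripper's body (75 mm by 177 mm) begins 78 mm behind the grasp point.
Start: joints at [-1.266, 0.087, 1.371, -0, 1.684, -0.103], TCP at [0.218, -0.505, 0.205] pointing down, gripper open.
Joint ranges: [-3.1, 3.1], [-0.76, 2.03], [0.27, 2.55], [-1.08, 4.22], [0.17, 2.65], [-2.57, 2.57]. Speed limits (rad/s): [2.79, 2.79, 3.14, 3.14, 3.14, 3.14].

## Interface

Orientations are given as [roll, pitch, yaw] about the fixed x, y, z axes, in that order (R = Rz(yaw) Ry(pitch) Rx(roll)).
In Python, from bench import robot gives the robot as it stands. The module is installed in compiled form; this text tells all that it offers.
- The arm moves only by the shell command python3 -m inch 'ROWS'. ROWS is JSON, a list of rows, each an object with "linear": the shift along the world's x, y, z scaled (see below), a list of three; "twist": the turn about the world's z scaled (see below); "gripper": the opening, from 0 (shut) to 1 (fully open). In form: [{"linear": [x, y, z], "twist": twist, "gripper": gripper}, ...]. A call has 1 to 10 rows; each row is the pose to reach, as a shift and turn from the pose commanded when the call began; what a row does not reach only later rows make up. The controller multiplies each number of a shift by 0.1 m and each number of a turn by 60 degrees. A row lasts 1/12 s, in which the tool goes at most 41.7 mm and 7.16 degrees, less where a joint would pass 70% of its speed; a pose out of reach is approached as far as the arm can. A call with a number of a shift or a turn outside -1 to 1 is refused whole. A call with a gripper value outside its range is refused whole. The fingers move at their own pace and stop on an object; the grip force is fixed at half the most. Time passes only in rows, so rows that repeat a pose let the fingers close. It gives the time, the measured TCP pose, the force and the opening at its end, in the units of the state.
- robot.get_obs(): the state, without advancing time (a new reading comes with each control period).
- robot.snapshot(name): name is "scene" or "side" or "wrist"; returns a dict with "image" (420x560x3 uint8, red, green, blue), "depth" (420x560 float32, m along the optical axis (not along the pixel's ray), 0 where there is no reading), "mtx" (3x3 intrinsics, pixels), "rvec" (rotation vector, rad) and "tvec" (3), from world to camera coordinates, as OpenCV has them; the wrist camera has in their place "hand_eye" (4x4, takes a point from camera to tool coordinates, whose origin is the TCP and whose axes are the flange's). Camera axes: x right, y down, z forward; pixel columns grow to the right and rows downward; lengths in m; the calibration is good to about 2 mm. The wrist camera is an equidistant fisheye: a pixel r from the principal point sees the ray r / f radians off the axis. A picture is of the moment at which its call begins: read the wrist's pose just before it.
- robot.close_job(): hands the job in, once; it reports no verdict.
The state is a dict: "time": time; "joint_positions": joint angles; "qvel": joint speeds; "joint_torque": joint torques, N m; "tool_pos": TCP position; "ee_rot": TCP orientation; "wrist_force": force on the tool from outside, world axes, zero at the start; "wrist_torque": the same for the moment, N m; "width": finger opening in m.
Only numpy, scipy, OpenCV 4.12 (cv2) and the standard library are available. Lean on these libraries where they do the work, as an engineer would, in place of code of your own. Each camera call takes 0.05 s, during which the arm holds its last target.

## Task

The roller is to be checked in the V-block, but somebody parked an empty parts cup on it: first nest that cup right way up into the matching cup on the bench, pushed down until it is fully home and upright, and let go of it. Then lift the roller from its wooden rest, lay it in the V-groove, parallel to the groove and with its middle over the middle of the block, and press it firmly down (about 15 N, evenly on both sides of the V, without ramming it). Finish while still holding it pressed there with the gripper; leave the other things on the bench where they are.

Things in the scene. Friction and masses are not known exactly. Their poses are not given: they have to be found in the camera images.
- cup_a_mid (a point): Centre, half-way up (35 mm above its underside), of the aluminium parts cup that stands, mouth up, on top of the V-block at the start, across the groove. Round, open at the top, 70 mm high; tapers evenly from 66 mm diameter at the mouth to 48 mm at the foot; wall 2 mm; a stacking bead 69 mm in diameter runs round it from 35 to 39 mm above its underside. Mass about 110 g. z axis: up, out of the mouth.
- cup_b_mid (a point): The same point of the like cup, same size and shape, that stands mouth up on the bench. Nested fully home, the bead of the upper cup rests on this cup's rim: the upper cup's centre is then 35 mm above this one's, and its mouth is 105 mm above the bench. Radial clearance on entry is about 7 mm, at the end about 2 mm. It is loose.
- cup_a: The cup parked on the V-block; origin at the centre of its underside.
- cup_b: The cup on the bench; origin at the centre of its underside.
- vblock: Steel V-block, fixed to the bench: 70 mm long (its x axis, along the groove), 68 mm wide (y), 45 mm high (z up). Origin: centre of its underside. The 90 degree groove runs along x in the middle of its top: 34 mm wide at the mouth, 17 mm deep, with a flat land 17 mm wide on either side. A thin dark plate, 110 x 92 mm, lies round its foot.
- v_seat (a point): Where the centre of the roller lies when it is seated: in the V-block's frame, over its middle and 59 mm above the bench (14 mm above the lands). Axes as the V-block's: x along the groove, z up.
- vface_a: The sloping face of the groove on the block's +y side, one of the two that carry the roller. Axes and origin as the V-block's.
- vface_b: The sloping face of the groove on the block's -y side. Axes and origin as the V-block's.
- roller_mid (a point): Centre of the turned aluminium roller: barrel 44 mm diameter, 90 mm long, with a spigot of 20 mm diameter, 12 mm long, at each end (114 mm over all; both ends alike). x axis: along the roller's axis, level at the start; y and z turn as it rolls. Mass about 400 g (300 to 500 g).
- roller: The roller; origin on the surface of its barrel, 22 mm from the axis, at mid-length.
- rest: Low wooden rest, fixed to the bench, on which the roller lies at the start along the rest's x axis: board 100 x 80 x 6 mm, origin at the centre of its underside, roller centre 28 mm above the bench. Four rubber chocks, 8.5 mm high, stand beside the barrel near its ends (28 to 44 mm from the middle along x, 17.5 to 29.5 mm to either side); the 56 mm between them is free for the fingers at mid-length.
- plug: Bystander: steel plug gauge standing on end, 28 mm diameter, 75 mm high. Origin: centre of its underside.
- collar: Bystander: dark steel ring lying flat, 38 mm diameter, 16 mm high. Origin: centre of its underside.
- jar: Bystander: glass jar with a black cap, 56 mm diameter, 75 mm high. Origin: centre of its underside.
- dish: Bystander: low steel dish, 90 mm diameter, 26 mm high. Origin: centre of its underside.
- square: Bystander: steel try square lying flat, 100 x 95 mm, 14 mm high. Origin: underside of its stock, at mid-length.
- driver: Bystander: screwdriver lying flat, 200 mm long, along its x axis.
There are look-alikes about, which are no part of the job. What is shaped like the roller but blue or green is not meant.

How it is judged:
On the way, in this order (a step that is already met when the one before it is completed fails the run):
1. the cup from the V-block is nested fully home in the like cup and let go (z of cup_a_mid in the frame of cup_b_mid between 0.031 and 0.039 m and horizontal distance between cup_a_mid and cup_b_mid below 0.006 m and angle between cup_a_mid's own z axis and vertical below 0.12 rad and angle between cup_b_mid's own z axis and vertical below 0.08 rad and height (world z) of cup_b_mid below 0.039 m and contact force between each of cup_a, cup_b and the fingers below 0.3 N), for 0.2 s.
2. the roller lies in the groove of the V-block (x of roller_mid in the frame of v_seat between -0.015 and 0.015 m and y of roller_mid in the frame of v_seat between -0.0025 and 0.0025 m and z of roller_mid in the frame of v_seat between -0.003 and 0.0025 m and angle between the x axis of roller_mid and the x axis of v_seat, either way round below 0.05 rad), for 0.2 s.
At the end, for the whole second after the job is handed in: Cup nested upright and untouched (31 to 39 mm up, 6 mm sideways, 0.12 rad). Roller centre within 15 mm of its seat along the groove, 2.5 mm across, 3 mm in height, parallel within 0.05 rad; gripper bears on it with over 4 N, each V face carries over 5 N; at rest, held through the last second (all of step 1 and all of step 2 and contact force between roller and vface_a above 5 N and contact force between roller and vface_b above 5 N and contact force between roller and the fingers above 4 N and linear speed of each of roller, cup_a below 0.02 m/s); the arm keeps its last pose, push and grip.
It fails at once if a bystander was moved by more than 30 mm (distance of any of plug, collar, jar, dish, square, driver from where it was at the start of the episode above 0.03 m).
It fails at once if the like cup on the bench was knocked over or lifted (angle between cup_b_mid's own z axis and vertical above 0.5 rad or height (world z) of cup_b_mid above 0.075 m).
It fails at once if the roller was rammed into the V-block (over 90 N on a face) (contact force between roller and vface_a above 90 N or contact force between roller and vface_b above 90 N).
It also fails if it takes over 70 s, if anything falls off the work surface, if the arm or the gripper's body presses on something with over 40 N, if the wrist force passes 120 N, or if a joint passes its speed limit or range.

## Working session

There is one attempt and no reset: what is moved stays moved. The work goes in short steps, Python scripts to look and compute and a shell command to move; the robot and the scene stay as the last step left them, time stands still between calls to the robot, and variables do not carry over. Pictures are saved under pics/ and viewed, and the job is handed in when it is done.

```bash
mkdir -p pics
cat > h.py <<'E'
import numpy as np, cv2
from bench import robot
def snap(n,save):
    s=robot.snapshot(n); cv2.imwrite('pics/'+save,s['image'][:,:,::-1]); np.savez('pics/'+save[:-4],**{k:v for k,v in s.items()}); return s
def pts(s):
    # world points for every pixel (pinhole)
    K=s['mtx'];R=cv2.Rodrigues(np.array(s['rvec'],float))[0];t=np.array(s['tvec'],float).reshape(3)
    h,w=s['depth'].shape;u,v=np.meshgrid(np.arange(w),np.arange(h));d=s['depth']
    c=np.stack([(u-K[0,2])/K[0,0]*d,(v-K[1,2])/K[1,1]*d,d],-1)
    return (c-t)@R
def load(n):
    return dict(np.load('pics/'+n+'.npz'))
E
python3 - <<'E'
from h import *
o=robot.get_obs(); print(o)
for n in ['scene','side','wrist']:
    s=snap(n,n+'0.png'); print(n,s['mtx'],s.get('rvec'),s.get('tvec'),s.get('hand_eye'))
E
```

```text
{'time': 0.0, 'joint_positions': array([-1.26613854e+00,  8.79516994e-02,  1.37223700e+00, -5.06092918e-06,
        1.68356659e+00, -1.03082439e-01]), 'qvel': array([-0.00062055, -0.001463  ,  0.00155256, -0.00050925, -0.0006626 ,
       -0.00045709]), 'joint_torque': array([ 4.47097264e-04, -3.40178490e+01, -3.02432585e+01,  7.18663540e-02,
        3.29918484e-02, -1.96883484e-04]), 'tool_pos': array([ 0.21793622, -0.50439577,  0.20401472]), 'ee_rot': array([-3.13944098e+00, -2.17531821e-04,  4.07739424e-01]), 'wrist_force': array([-0.37565486, -0.94912067, -0.04387885]), 'wrist_torque': array([ 0.01251544, -0.05080922,  0.02238703]), 'width': 0.09425574479837365}
scene [[419.28045507   0.         283.25155631]
 [  0.         419.28045507 211.34181856]
 [  0.           0.           1.        ]] [ 2.04468429  1.31384111 -0.54641914] [-0.17823086 -0.31982207  1.53820754] None
side [[504.31467903   0.         288.20260027]
 [  0.         504.31467903 212.91590274]
 [  0.           0.           1.        ]] [ 0.65047103 -2.7267555   0.98081551] [0.45598191 0.26873217 0.93844155] None
wrist [[325.1922621    0.         278.18184917]
 [  0.         325.1922621  216.31187797]
 [  0.           0.           1.        ]] None None [[ 6.08351105e-04 -9.64140210e-01 -2.65392700e-01  7.70462726e-02]
 [ 9.99999017e-01  2.51194834e-04  1.37970437e-03 -4.49619731e-04]
 [-1.26356318e-03 -2.65393278e-01  9.64139415e-01 -1.79382960e-01]
 [ 0.00000000e+00  0.00000000e+00  0.00000000e+00  1.00000000e+00]]
```

View pics/scene0.png

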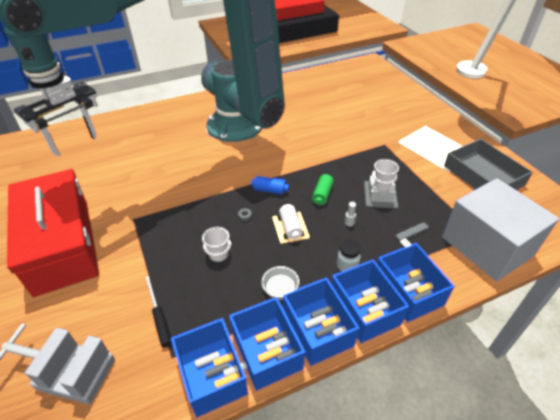

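View pics/side0.png

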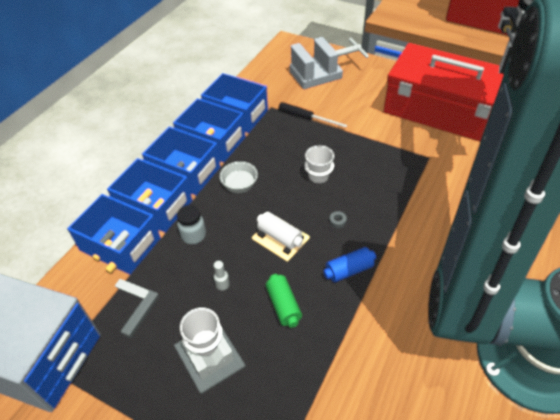

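View pics/wrist0.png

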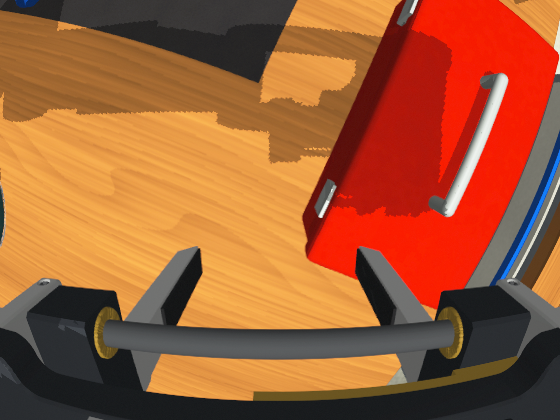

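The scene view shows cup_a on the V-block at (385,177) and the like cup at (216,244). The silver roller is on the wooden rest at (291,222), with blue and green look-alikes at (270,185) and (323,189). In the side view the same things are at (201,330), (319,164) and (279,230). Next I measure them and enlarge.

Run:
```python
from h import *
import cv2
for n,cs in [('scene0',dict(a=(385,177),b=(216,244),r=(291,222))),('side0',dict(a=(201,335),b=(319,164),r=(279,232)))]:
    s=load(n);P=pts(s)
    im=s['image'][:,:,::-1]
    print(n,'bench z',np.median(P[...,2][(abs(P[...,2])<.02)&(s['depth']>0)]))
    crops=[cv2.resize(im[y-37:y+38,x-45:x+45],(266,222),interpolation=cv2.INTER_CUBIC) for x,y in cs.values()]
    cv2.imwrite('pics/crop_%s.png'%n,np.hstack(crops))
    for k,(x,y) in cs.items():
        Q=P[y-40:y+41,x-45:x+46].reshape(-1,3); Q=Q[Q[:,2]>-.05]
        h=np.histogram(Q[:,2],bins=np.arange(-.01,.14,.005)); print(k,P[y,x].round(3),h[0])
        zr={'a':(.1,.125),'b':(.05,.085),'r':(.035,.07)}[k]
        c=P[y,x]; m=(Q[:,2]>zr[0])&(Q[:,2]<zr[1])&(np.linalg.norm(Q[:,:2]-c[:2],axis=1)<.08)
        q=Q[m]; print(len(q),q.min(0).round(3),q.max(0).round(3),q.mean(0).round(3),((q.min(0)+q.max(0))/2).round(4))
```

```text
scene0 bench z -0.0007255276930493352
a [0.572 0.248 0.101] [  66 4187 1858  145   37   33   39   44   59   64  118   50   26   27
   30   26   54   31   98   45   58   55   61   65   65    4    0    0
    0    0]
195 [0.514 0.234 0.1  ] [0.581 0.3   0.117] [0.546 0.268 0.108] [0.5476 0.2674 0.1083]
b [ 0.532 -0.243  0.012] [  29 4355 2153   43  103   56   33   27   39  121   57   60   58   63
   63   86    6    0    0    0    0    0    0    0    0    0    0    0
    0    0]
276 [ 0.524 -0.278  0.05 ] [ 0.59  -0.214  0.071] [ 0.555 -0.246  0.061] [ 0.5568 -0.2458  0.0607]
r [ 0.573 -0.042  0.048] [  42 3794 2079  157  123   91  100  146  170  239  209  183   13    0
    0    0    0    0    0    0    0    0    0    0    0    0    0    0
    0    0]
390 [ 0.507 -0.061  0.035] [ 0.61  -0.007  0.052] [ 0.559 -0.037  0.044] [ 0.5584 -0.0341  0.0437]
side0 bench z 0.0020600564184169723
a [0.558 0.259 0.052] [   0  522 3630  751   62   53   48   63  107  113  180  441   97   61
   66   51   51   59  167  179  100   97  110   90  147  100    0    0
    0    0]
447 [0.512 0.233 0.1  ] [0.578 0.299 0.119] [0.549 0.263 0.11 ] [0.5448 0.2662 0.1097]
b [ 0.543 -0.22   0.07 ] [   0  708 5364  453   35   37   37   44   36   78  117   64   70   83
   74   87   59    1    0    0    0    0    0    0    0    0    0    0
    0    0]
374 [ 0.523 -0.281  0.05 ] [ 0.588 -0.213  0.075] [ 0.556 -0.249  0.062] [ 0.5554 -0.2472  0.0626]
r [ 0.544 -0.019  0.044] [   0  652 4980  659   78   69   33   52   88  139  135  262  199    0
    0    0    0    0    0    0    0    0    0    0    0    0    0    0
    0    0]
735 [ 0.494 -0.058  0.035] [ 0.607 -0.005  0.055] [ 0.548 -0.029  0.046] [ 0.5503 -0.0315  0.045 ]
```

Run:
```python
import cv2,numpy as np
a=cv2.imread('pics/crop_scene0.png');b=cv2.imread('pics/crop_side0.png');cv2.imwrite('pics/crops.png',np.vstack([a,b]))
```

```text
(no output)
```

View pics/crops.png

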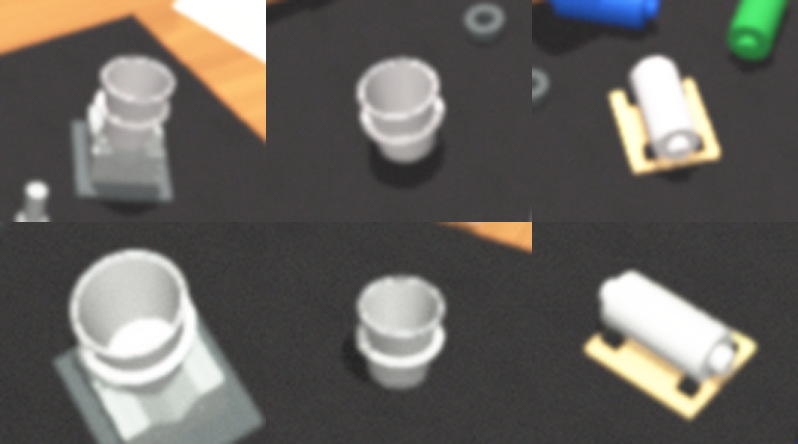

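The enlarged crops confirm them: both cups are tapered and beaded, and the rest carries the plain silver roller, neither blue nor green. Rim heights are about 115 mm for cup_a and 70 mm for cup_b, which agree with the sizes given. Now circle fits for the cups and the axis directions.

Run:
```python
from h import *
from scipy.optimize import least_squares
def circ(q):
    return least_squares(lambda p:np.hypot(q[:,0]-p[0],q[:,1]-p[1])-p[2],[*q[:,:2].mean(0),.033],loss='soft_l1',f_scale=.001).x
for n in ['scene0','side0']:
    P=pts(load(n)).reshape(-1,3)
    for k,c,z in [('a',(.546,.267),.115),('b',(.556,-.2465),.07)]:
        near=P[np.hypot(P[:,0]-c[0],P[:,1]-c[1])<.05]
        q=near[(near[:,2]>z-.007)]
        print(n,k,len(q),circ(q).round(4), cv2.minEnclosingCircle((q[:,:2]*1000).astype(np.float32)))
    q=P[(np.hypot(P[:,0]-.553,P[:,1]+.033)<.08)&(P[:,2]>.02)&(P[:,2]<.07)]
    u,s,v=np.linalg.svd(q-q.mean(0),full_matrices=False)
    r=cv2.minAreaRect((q[:,:2]*1000).astype(np.float32)); print('roller',v[0].round(3),np.degrees(np.arctan2(v[0,1],v[0,0])),r, q[:,2].max())
    q=q[q[:,2]>.046]; v=np.linalg.svd(q-q.mean(0),full_matrices=False)[2]; print('  top',q.mean(0).round(4),np.degrees(np.arctan2(v[0,1],v[0,0])),cv2.minAreaRect((q[:,:2]*1000).astype(np.float32)))
    q=P[(np.hypot(P[:,0]-.546,P[:,1]-.267)<.06)&(P[:,2]>.03)&(P[:,2]<.05)]
    print('vb',cv2.minAreaRect((q[:,:2]*1000).astype(np.float32)))
```

```text
scene0 a 99 [0.547  0.267  0.0312] ((547.0638427734375, 268.37347412109375), 35.94652557373047)
scene0 b 114 [ 0.5579 -0.246   0.0315] ((556.8427734375, -247.19711303710938), 33.99039077758789)
roller [ 0.983 -0.151 -0.1  ] -8.751363796820161 ((559.06396484375, -35.45914840698242), (42.652854919433594, 106.58102416992188), 79.62211608886719) 0.052358672917872114
  top [ 0.5544 -0.0345  0.0481] -10.969276520034947 ((553.93359375, -34.60247039794922), (26.530385971069336, 93.46797180175781), 76.83882141113281)
vb ((543.930419921875, 269.7767333984375), (68.84977722167969, 73.5174331665039), 59.77493667602539)
side0 a 279 [0.5444 0.2665 0.0313] ((545.1548461914062, 266.4300842285156), 33.57579803466797)
side0 b 185 [ 0.5547 -0.2467  0.0312] ((554.4507446289062, -247.0276641845703), 34.3448600769043)
roller [-0.988  0.148 -0.051] 171.48465639477794 ((550.4781494140625, -33.520381927490234), (44.675540924072266, 113.71903228759766), 79.69977569580078) 0.05485348599455264
  top [ 0.5496 -0.0327  0.0497] 169.35280556593662 ((550.5377807617188, -33.9450569152832), (31.179092407226562, 91.07577514648438), 78.8656005859375)
vb ((539.2404174804688, 270.1911926269531), (68.2212142944336, 70.6353530883789), 60.52690505981445)
```

```bash
python3 -m inch '[{"linear":[0.41,0.96,0],"twist":0,"gripper":1},{"linear":[0.41,0.96,0],"twist":0,"gripper":1},{"linear":[0.41,0.96,0],"twist":0,"gripper":1}]'
python3 -m inch '[{"linear":[0.41,0.96,0],"twist":0,"gripper":1},{"linear":[0.41,0.96,0],"twist":0,"gripper":1},{"linear":[0.41,0.96,0],"twist":0,"gripper":1}]'
python3 -m inch '[{"linear":[0.41,0.96,0],"twist":0,"gripper":1},{"linear":[0.41,0.96,0],"twist":0,"gripper":1},{"linear":[0.41,0.96,0],"twist":0,"gripper":1}]'
python3 -m inch '[{"linear":[0.41,0.96,0],"twist":0,"gripper":1},{"linear":[0.41,0.96,0],"twist":0,"gripper":1},{"linear":[0.41,0.96,0],"twist":0,"gripper":1}]'
```

```text
time: 0.4
tool_pos: [0.26, -0.4058, 0.2046]
ee_rot: [-3.139, -0.001, 0.409]
wrist_force: [0.6, -0.7, 0.1]
width: 0.0939
time: 0.65
tool_pos: [0.3009, -0.3094, 0.205]
ee_rot: [-3.14, -0.001, 0.41]
wrist_force: [0.5, -0.5, 0.2]
width: 0.0942
time: 0.9
tool_pos: [0.3418, -0.2135, 0.2051]
ee_rot: [-3.141, -0.001, 0.41]
wrist_force: [0.4, -0.8, 0.1]
width: 0.0937
time: 1.15
tool_pos: [0.3827, -0.1174, 0.2051]
ee_rot: [-3.14, -0.001, 0.411]
wrist_force: [0.0, -0.0, -0.5]
width: 0.0938
```

```bash
python3 -m inch '[{"linear":[0.41,0.96,0],"twist":0,"gripper":1},{"linear":[0.41,0.96,0],"twist":0,"gripper":1},{"linear":[0.41,0.96,0],"twist":0,"gripper":1}]'
python3 -m inch '[{"linear":[0.41,0.96,0],"twist":0,"gripper":1},{"linear":[0.41,0.96,0],"twist":0,"gripper":1},{"linear":[0.41,0.96,0],"twist":0,"gripper":1}]'
python3 -m inch '[{"linear":[0.41,0.96,0],"twist":0,"gripper":1},{"linear":[0.41,0.96,0],"twist":0,"gripper":1},{"linear":[0.41,0.96,0],"twist":0,"gripper":1}]'
python3 -m inch '[{"linear":[0.40,0.96,0],"twist":0,"gripper":1},{"linear":[0.40,0.96,0],"twist":0,"gripper":1},{"linear":[0.40,0.96,0],"twist":0,"gripper":1},{"linear":[0.40,0.96,0],"twist":0,"gripper":1}]'
cat >> h.py <<'E'
from scipy.spatial.transform import Rotation as Ro
def wsnap(save):
    o=robot.get_obs(); s=snap('wrist',save); np.savez('pics/'+save[:-4],pos=o['tool_pos'],rot=o['ee_rot'],**s); return s
def wpts(s):
    K=s['mtx'];d=s['depth'];h,w=d.shape;u,v=np.meshgrid(np.arange(w),np.arange(h))
    a=(u-K[0,2])/K[0,0];b=(v-K[1,2])/K[1,1];th=np.hypot(a,b)+1e-9
    c=np.stack([a/th*np.tan(th)*d,b/th*np.tan(th)*d,d],-1)
    H=s['hand_eye'];t=c@H[:3,:3].T+H[:3,3]
    return t@Ro.from_euler('xyz',s['rot']).as_matrix().T+s['pos']
E
python3 - <<'E'
from h import *
wsnap('w1.png'); s=load('w1'); P=wpts(s).reshape(-1,3)
print(s['pos'],s['rot']); P=P[s['depth'].ravel()>0]
q=P[(np.hypot(P[:,0]-.546,P[:,1]-.267)<.06)&(P[:,2]>.1)&(P[:,2]<.13)]
print(len(q),q.mean(0),cv2.minEnclosingCircle((q[:,:2]*1000).astype(np.float32)),q[:,2].max())
print(np.median(P[(P[:,2]<.02),2]))
E
```

```text
time: 1.4
tool_pos: [0.4237, -0.0213, 0.205]
ee_rot: [-3.14, -0.001, 0.411]
wrist_force: [0.2, -0.6, -0.5]
width: 0.0939
time: 1.65
tool_pos: [0.4647, 0.0748, 0.2047]
ee_rot: [-3.14, -0.0, 0.411]
wrist_force: [0.5, 0.6, 0.3]
width: 0.094
time: 1.9
tool_pos: [0.5056, 0.1709, 0.2043]
ee_rot: [-3.14, 0.0, 0.411]
wrist_force: [-0.3, -0.7, 0.5]
width: 0.0939
time: 2.23
tool_pos: [0.5454, 0.2669, 0.2033]
ee_rot: [-3.14, 0.002, 0.412]
wrist_force: [-0.5, 0.1, -0.1]
width: 0.0941
[0.54535674 0.26693666 0.20325204] [-3.14015078e+00  1.71680115e-03  4.12388319e-01]
1290 [0.53684428 0.26422268 0.11036369] ((544.8405151367188, 267.4204406738281), 33.02507400512695) 0.11666584102274163
0.00049504310445464
```

View pics/w1.png

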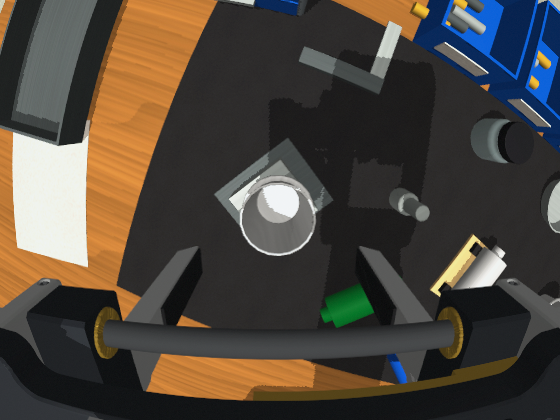

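The wrist view shows the cup mouth at (278,215). The fitted radius is 33.0 mm and the centre (0.545, 0.267), directly under the TCP. Descending and gripping on the bead.

```bash
python3 -m inch '[{"linear":[0,0,-0.4],"twist":0,"gripper":1},{"linear":[0,0,-0.75],"twist":0,"gripper":1},{"linear":[0,0,-1],"twist":0,"gripper":1},{"linear":[0,0,-1],"twist":0,"gripper":1}]'
python3 -m inch '[{"linear":[0,0,-0.06],"twist":0,"gripper":1},{"linear":[0,0,-0.06],"twist":0,"gripper":0.5},{"linear":[0,0,-0.06],"twist":0,"gripper":0.5},{"linear":[0,0,-0.06],"twist":0,"gripper":0.5},{"linear":[0,0,-0.06],"twist":0,"gripper":0.5},{"linear":[0,0,-0.06],"twist":0,"gripper":0.5},{"linear":[0,0,-0.06],"twist":0,"gripper":0.5}]'
python3 - <<'E'
from h import *
print(robot.get_obs()['tool_pos'],robot.get_obs()['width']);wsnap('w2.png');snap('side','s2.png')
E
```

```text
time: 2.62
tool_pos: [0.5405, 0.2599, 0.0979]
ee_rot: [-3.142, 0.014, 0.406]
wrist_force: [-0.4, -0.5, -1.2]
width: 0.0939
time: 3.2
tool_pos: [0.5461, 0.2637, 0.101]
ee_rot: [-3.142, -0.003, 0.408]
wrist_force: [-1.0, 0.2, 4.5]
width: 0.0652
[0.54605976 0.26370234 0.10104311] 0.06520622275971585
```

View pics/w2.png

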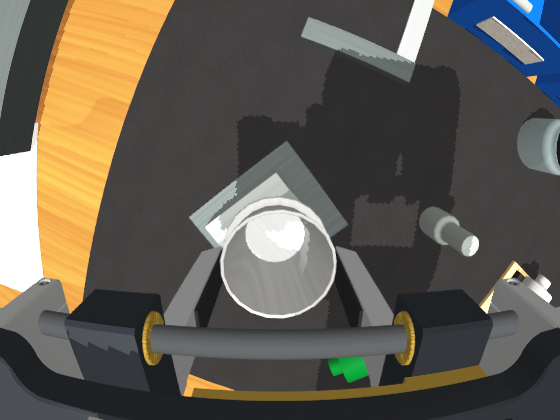

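View pics/s2.png

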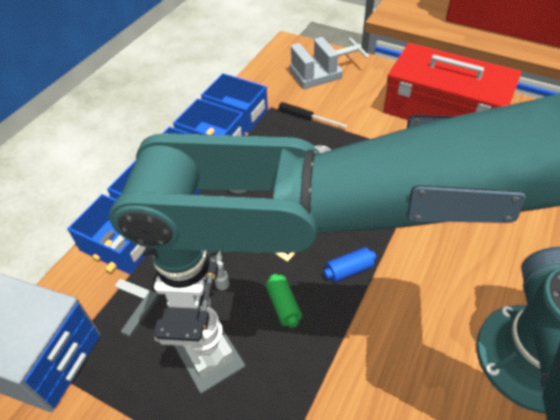

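```bash
cat >> h.py <<'E'
def rim(name,c,zlo,zhi):
    s=load(name);P=wpts(s).reshape(-1,3);P=P[s['depth'].ravel()>0]
    q=P[(np.hypot(P[:,0]-c[0],P[:,1]-c[1])<.037)&(P[:,2]>zlo)&(P[:,2]<zhi)]
    print('n',len(q),'z99',np.percentile(q[:,2],[50,95,99]),cv2.minEnclosingCircle((q[:,:2]*1000).astype(np.float32)))
    # rim plane
    t=q
    A=np.c_[t[:,:2]-np.mean(t[:,:2],0),np.ones(len(t))]; print('plane',np.linalg.lstsq(A,t[:,2],rcond=None)[0])
E
python3 - <<'E'
from h import *
rim('w2',(.5455,.265),.107,.13)
print(robot.get_obs()['wrist_force'],robot.get_obs()['wrist_torque'])
s=load('w2');P=wpts(s)
for u in range(225,340,10):
  print(u,[tuple((P[v,u]*1000).round().astype(int)) for v in range(205,320,12)][:4])
E
```

```text
n 3003 z99 [0.1142155  0.12575577 0.12928189] ((549.2776489257812, 266.7088623046875), 36.11764144897461)
plane [0.02264909 0.03999711 0.11462617]
[1.94355675e-03 1.26670892e+00 4.83422755e+00] [ 0.12501974 -0.02446386  0.00617688]
225 [(np.int64(539), np.int64(311), np.int64(8)), (np.int64(541), np.int64(306), np.int64(45)), (np.int64(532), np.int64(302), np.int64(46)), (np.int64(539), np.int64(298), np.int64(86))]
235 [(np.int64(552), np.int64(302), np.int64(44)), (np.int64(556), np.int64(298), np.int64(84)), (np.int64(559), np.int64(295), np.int64(114)), (np.int64(542), np.int64(292), np.int64(88))]
245 [(np.int64(556), np.int64(295), np.int64(45)), (np.int64(559), np.int64(292), np.int64(85)), (np.int64(540), np.int64(288), np.int64(51)), (np.int64(532), np.int64(285), np.int64(52))]
255 [(np.int64(568), np.int64(289), np.int64(84)), (np.int64(569), np.int64(287), np.int64(115)), (np.int64(543), np.int64(281), np.int64(49)), (np.int64(534), np.int64(278), np.int64(49))]
265 [(np.int64(571), np.int64(283), np.int64(84)), (np.int64(554), np.int64(278), np.int64(48)), (np.int64(545)
[... 694 characters left out ...]
, (np.int64(580), np.int64(263), np.int64(114)), (np.int64(558), np.int64(248), np.int64(52)), (np.int64(550), np.int64(244), np.int64(52))]
315 [(np.int64(570), np.int64(239), np.int64(6)), (np.int64(576), np.int64(251), np.int64(83)), (np.int64(570), np.int64(250), np.int64(91)), (np.int64(560), np.int64(243), np.int64(79))]
325 [(np.int64(573), np.int64(231), np.int64(5)), (np.int64(564), np.int64(226), np.int64(6)), (np.int64(554), np.int64(222), np.int64(6)), (np.int64(570), np.int64(245), np.int64(108))]
335 [(np.int64(576), np.int64(221), np.int64(0)), (np.int64(567), np.int64(218), np.int64(5)), (np.int64(557), np.int64(213), np.int64(4)), (np.int64(545), np.int64(206), np.int64(0))]
```

Run:
```python
import cv2
i=cv2.imread('pics/w2.png')[170:350,160:400];cv2.imwrite('pics/w2c.png',cv2.resize(i,(800,600),interpolation=cv2.INTER_CUBIC))
```

```text
(no output)
```

View pics/w2c.png

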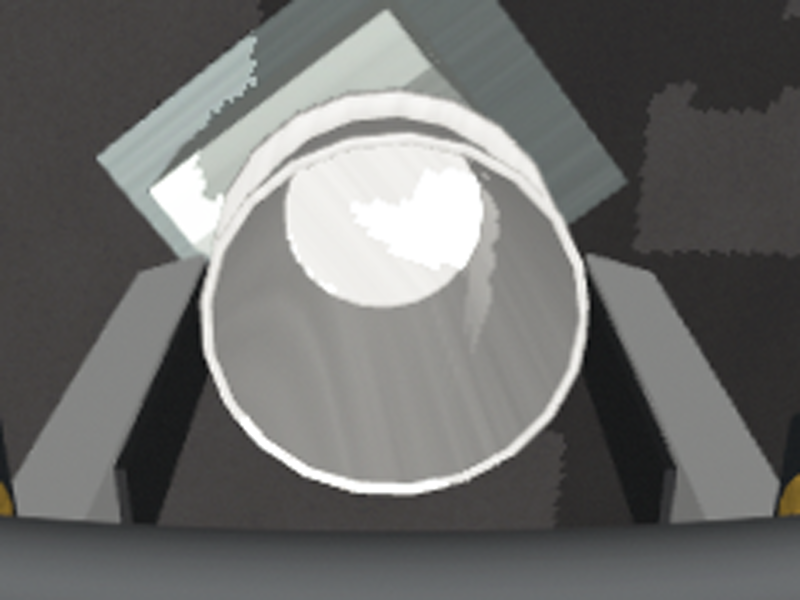

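```bash
python3 -m inch '[{"linear":[0,0,0.15],"twist":0,"gripper":0.5},{"linear":[0,0,0.35],"twist":0,"gripper":0.5},{"linear":[0,0,0.5],"twist":0,"gripper":0.5},{"linear":[0,0,0.5],"twist":0,"gripper":0.5}]'
python3 - <<'E'
from h import *
o=robot.get_obs();print(o['tool_pos'],o['width'],o['wrist_force'],o['wrist_torque']);wsnap('w3.png');snap('scene','s3.png')
i=cv2.imread('pics/w3.png')[170:350,160:400];j=cv2.imread('pics/s3.png')[110:230,320:460]
cv2.imwrite('pics/w3c.png',np.hstack([cv2.resize(i,(440,330)),cv2.resize(j,(360,330),interpolation=cv2.INTER_CUBIC)]))
E
```

```text
time: 3.63
tool_pos: [0.5467, 0.2635, 0.1525]
ee_rot: [3.141, -0.006, 0.408]
wrist_force: [1.4, -1.1, -0.4]
width: 0.0646
[0.54672499 0.26352704 0.15252587] 0.0646231628778094 [ 1.41548053 -1.11457172 -0.36891721] [-0.01131216 -0.03223412 -0.01248722]
```

View pics/w3c.png

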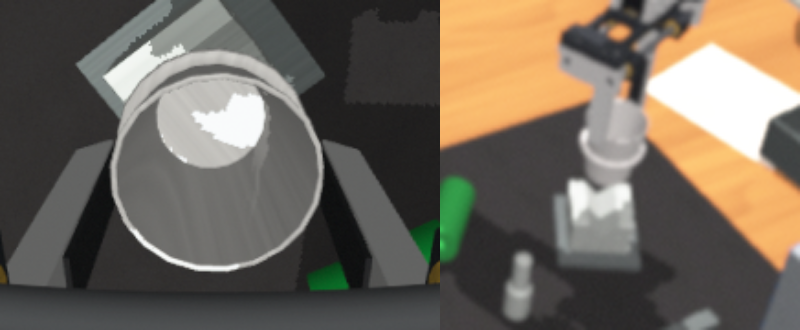

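```bash
python3 -m inch '[{"linear":[0,-0.4,0.2],"twist":0,"gripper":0.5},{"linear":[0,-0.8,0.45],"twist":0,"gripper":0.5},{"linear":[0,-1,0.45],"twist":0,"gripper":0.5}]'
python3 -m inch '[{"linear":[0,-0.4,0],"twist":0,"gripper":0.5},{"linear":[0,-0.8,0],"twist":0,"gripper":0.5},{"linear":[0,-1,0],"twist":0,"gripper":0.5}]'
python3 -m inch '[{"linear":[0,-0.4,0],"twist":0,"gripper":0.5},{"linear":[0,-0.8,0],"twist":0,"gripper":0.5},{"linear":[0,-1,0],"twist":0,"gripper":0.5}]'
python3 -m inch '[{"linear":[0,-0.4,0],"twist":0,"gripper":0.5},{"linear":[0,-0.8,0],"twist":0,"gripper":0.5},{"linear":[0,-1,0],"twist":0,"gripper":0.5},{"linear":[0,-1,0],"twist":0,"gripper":0.5}]'
python3 - <<'E'
from h import *
o=robot.get_obs();print(o['tool_pos'],o['width'],o['wrist_force']);wsnap('w4.png')
snap('side','sd4.png');snap('scene','sc4.png')
for n in ['sd4','sc4']:
    P=pts(load(n)).reshape(-1,3); q=P[(np.hypot(P[:,0]-.556,P[:,1]+.2465)<.05)&(P[:,2]>.063)&(P[:,2]<.08)]
    print(n,cv2.minEnclosingCircle((q[:,:2]*1000).astype(np.float32)))
E
```

```text
time: 3.98
tool_pos: [0.5454, 0.1614, 0.1954]
ee_rot: [3.14, -0.001, 0.408]
wrist_force: [0.6, 0.2, -0.8]
width: 0.0648
time: 4.23
tool_pos: [0.5439, 0.0591, 0.192]
ee_rot: [3.141, 0.004, 0.405]
wrist_force: [0.0, -0.3, -0.1]
width: 0.0647
time: 4.48
tool_pos: [0.5437, -0.0408, 0.1916]
ee_rot: [-3.141, 0.005, 0.405]
wrist_force: [0.8, -0.0, -0.8]
width: 0.0651
time: 4.82
tool_pos: [0.5437, -0.1411, 0.1913]
ee_rot: [-3.14, 0.005, 0.402]
wrist_force: [0.4, 0.3, -1.8]
width: 0.0643
[ 0.54365689 -0.14107713  0.19126495] 0.06433287068040647 [ 0.41685165  0.30933359 -1.80902406]
sd4 ((553.62744140625, -246.73219299316406), 34.670738220214844)
sc4 ((557.24853515625, -246.2929229736328), 34.37303924560547)
```

View pics/w4.png

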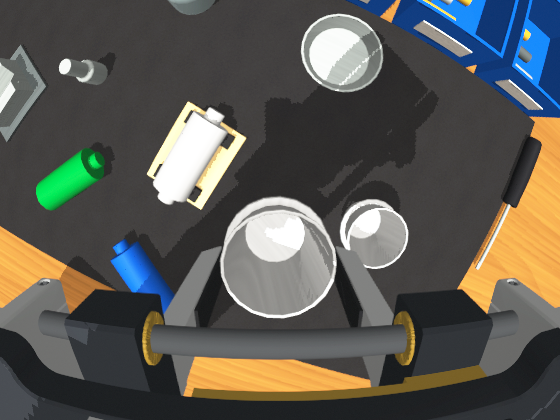

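View pics/sd4.png

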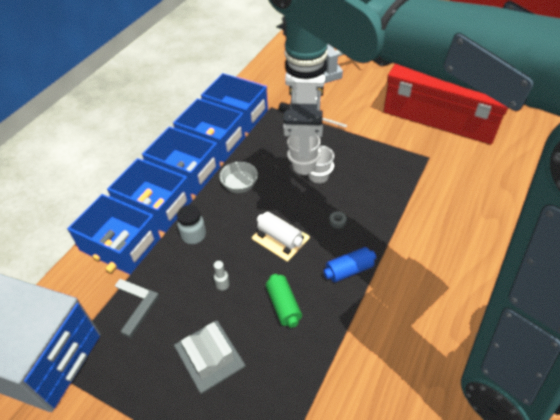

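The wrist view shows the held cup at (278,260), cup_b at (374,235) and the roller at (190,155). The side view shows the cleared V-block at (210,355). I measure all of these now.

Run:
```python
from h import *
s=load('w4');P=wpts(s);D=s['depth'];print(s['pos'],s['rot'])
h,w=D.shape;U,V=np.meshgrid(np.arange(w),np.arange(h))
def sel(u,v,r,zl,zh): return P[(np.hypot(U-u,V-v)<r)&(D>0)&(P[...,2]>zl)&(P[...,2]<zh)]
mm=lambda q:(q[:,:2]*1000).astype(np.float32)
q=sel(374,235,45,.063,.076);q=q[np.hypot(q[:,0]-.556,q[:,1]+.2465)<.045];print('cupb',len(q),cv2.minEnclosingCircle(mm(q)))
# held cup: bright rim by outer contour at rim; look at z profile
m=(U>220)&(U<337)&(V>195)&(V<318)&(D>0); z=P[...,2][m]; print(np.histogram(z,bins=np.arange(.12,.24,.005)))
q=sel(190,155,70,.046,.056)
r=cv2.minAreaRect(mm(q));v=np.linalg.svd(q[:,:2]-q[:,:2].mean(0),full_matrices=False)[2][0];print('roller top',len(q),q.mean(0),r,np.degrees(np.arctan2(v[1],v[0])))
q=sel(190,155,70,.024,.056);print('roller all',cv2.minAreaRect(mm(q)))
for n in ['sd4','sc4']:
    P2=pts(load(n)).reshape(-1,3); q=P2[(np.hypot(P2[:,0]-.545,P2[:,1]-.267)<.06)&(P2[:,2]>.04)&(P2[:,2]<.055)]
    print('vb lands',len(q),cv2.minAreaRect(mm(q)))
```

```text
[ 0.54365689 -0.14107713  0.19126495] [-3.14034504  0.00460725  0.40190221]
cupb 610 ((555.0858154296875, -245.4530029296875), 33.523372650146484)
(array([   0,    0,    0, 2043,  546,  289,  314,  349,  380,  421, 1344,
        639,  577,  612,  711,  728, 1297,  808,    1,    0,    0,    0,
          0]), array([0.12 , 0.125, 0.13 , 0.135, 0.14 , 0.145, 0.15 , 0.155, 0.16 ,
       0.165, 0.17 , 0.175, 0.18 , 0.185, 0.19 , 0.195, 0.2  , 0.205,
       0.21 , 0.215, 0.22 , 0.225, 0.23 , 0.235]))
roller top 1869 [ 0.55227316 -0.03417752  0.04838217] ((551.1112670898438, -34.02896499633789), (29.023347854614258, 90.47309875488281), 78.78179931640625) 169.6188048141117
roller all ((550.7858276367188, -34.30392074584961), (43.21405029296875, 114.91068267822266), 79.09191131591797)
vb lands 945 ((539.9677124023438, 269.8547668457031), (68.11117553710938, 72.91516876220703), 60.410274505615234)
vb lands 233 ((543.9116821289062, 269.96978759765625), (67.86695098876953, 74.78360748291016), 59.995216369628906)
```

Run:
```python
from h import *
s=load('w4');P=wpts(s);D=s['depth']
h,w=D.shape;U,V=np.meshgrid(np.arange(w),np.arange(h))
m=(U>215)&(U<342)&(V>190)&(V<325)&(D>0)
def circ(q): return cv2.minEnclosingCircle((q[:,:2]*1000).astype(np.float32))
q=P[m&(P[...,2]>.2035)&(P[...,2]<.212)]; print('rim',len(q),circ(q),q[:,2].max())
c=np.array(circ(q)[0])/1000
A=np.c_[q[:,:2]-c,np.ones(len(q))];rr=np.hypot(*(q[:,:2]-c).T);k=rr>.0315
print('rim plane',np.linalg.lstsq(A[k],q[k,2],rcond=None)[0],k.sum(),rr.max())
q=P[m&(P[...,2]>.133)&(P[...,2]<.141)]; print('floor',len(q),circ(q),q[:,2].mean())
A=np.c_[q[:,:2]-q[:,:2].mean(0),np.ones(len(q))];print('floor plane',np.linalg.lstsq(A,q[:,2],rcond=None)[0])
q=P[m&(P[...,2]>.168)&(P[...,2]<.176)];q=q[np.hypot(*(q[:,:2]-c).T)>.029]; print('bead',len(q),circ(q),q[:,2].max())
```

```text
rim 1540 ((547.5824584960938, -139.4376983642578), 35.264347076416016) 0.2119803551287965
rim plane [0.02394385 0.03303917 0.20691887] 954 0.035264262174704374
floor 2369 ((541.8684692382812, -139.0012664794922), 22.821680068969727) 0.13893266912678076
floor plane [-0.05695755  0.01690156  0.13893267]
bead 937 ((548.578369140625, -136.7690887451172), 33.3174934387207) 0.1759977168993355
```

```bash
python3 -m inch '[{"linear":[0.05,-0.3,0],"twist":0,"gripper":0.5},{"linear":[0.1,-0.7,0],"twist":0,"gripper":0.5},{"linear":[0.11,-1,0],"twist":0,"gripper":0.5},{"linear":[0.11,-1,0],"twist":0,"gripper":0.5},{"linear":[0.11,-1,0],"twist":0,"gripper":0.5}]'
python3 -m inch '[{"linear":[0,-0.07,-0.2],"twist":0,"gripper":0.5},{"linear":[0,-0.07,-0.4],"twist":0,"gripper":0.5},{"linear":[0,-0.07,-0.5],"twist":0,"gripper":0.5},{"linear":[0,-0.07,-0.5],"twist":0,"gripper":0.5},{"linear":[0,-0.07,-0.5],"twist":0,"gripper":0.5}]'
python3 - <<'E'
from h import *
o=robot.get_obs();print(o['tool_pos'],o['width'],o['wrist_force']);wsnap('w5.png')
snap('side','sd5.png');snap('scene','sc5.png')
a=cv2.imread('pics/sd5.png')[110:210,260:380];b=cv2.imread('pics/sc5.png')[180:280,160:280];c=cv2.imread('pics/w5.png')[170:330,184:376]
cv2.imwrite('pics/c5.png',np.hstack([cv2.resize(x,(264,220),interpolation=cv2.INTER_CUBIC) for x in (a,b,c)]))
E
```

```text
time: 5.38
tool_pos: [0.5561, -0.2362, 0.1931]
ee_rot: [-3.14, 0.001, 0.408]
wrist_force: [0.8, 1.2, -1.3]
width: 0.0649
time: 5.8
tool_pos: [0.556, -0.242, 0.1438]
ee_rot: [-3.14, 0.001, 0.41]
wrist_force: [-0.1, -0.5, -0.0]
width: 0.0649
[ 0.55602062 -0.24203941  0.14375335] 0.06490569746885481 [-0.1036962  -0.49307277 -0.00151872]
```

View pics/c5.png

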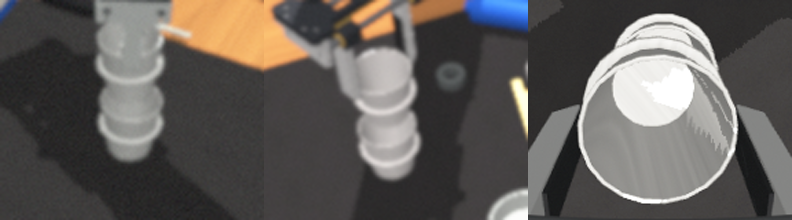

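Cup_a's foot is over cup_b's mouth, about 5 mm too far in +y. I correct that and lower while watching the force.

```bash
python3 -m inch '[{"linear":[-0.01,-0.05,0],"twist":0,"gripper":0.5},{"linear":[-0.01,-0.05,-0.1],"twist":0,"gripper":0.5},{"linear":[-0.01,-0.05,-0.2],"twist":0,"gripper":0.5},{"linear":[-0.01,-0.05,-0.3],"twist":0,"gripper":0.5},{"linear":[-0.01,-0.05,-0.35],"twist":0,"gripper":0.5},{"linear":[-0.01,-0.05,-0.35],"twist":0,"gripper":0.5}]'
python3 -m inch '[{"linear":[0,0,-0.05],"twist":0,"gripper":0.5},{"linear":[0,0,-0.1],"twist":0,"gripper":0.5},{"linear":[0,0,-0.1],"twist":0,"gripper":0.5}]'
python3 - <<'E'
from h import *
wsnap('w6.png')
snap('side','sd6.png');snap('scene','sc6.png')
a=cv2.imread('pics/sd6.png')[110:210,260:380];b=cv2.imread('pics/sc6.png')[180:280,160:280];c=cv2.imread('pics/w6.png')[170:330,184:376]
cv2.imwrite('pics/c6.png',np.hstack([cv2.resize(x,(264,220),interpolation=cv2.INTER_CUBIC) for x in (a,b,c)]))
E
```

```text
time: 6.45
tool_pos: [0.5538, -0.2482, 0.1062]
ee_rot: [-3.138, 0.003, 0.408]
wrist_force: [-0.2, 0.1, -1.8]
width: 0.0646
time: 6.7
tool_pos: [0.5547, -0.2486, 0.098]
ee_rot: [-3.14, 0.001, 0.408]
wrist_force: [0.2, -0.9, -1.6]
width: 0.0651
```

View pics/c6.png

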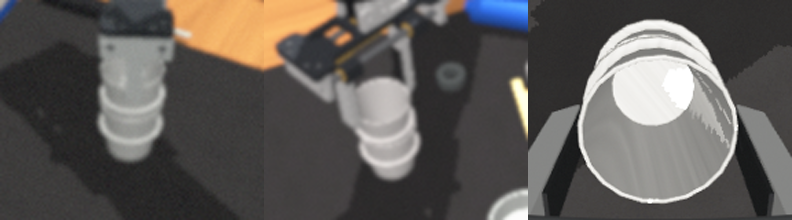

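```bash
python3 -m inch '[{"linear":[0,0.01,-0.03],"twist":0,"gripper":0.5},{"linear":[0,0.01,-0.06],"twist":0,"gripper":0.5},{"linear":[0,0.01,-0.06],"twist":0,"gripper":0.5},{"linear":[0,0.01,-0.06],"twist":0,"gripper":0.5}]'
python3 -m inch '[{"linear":[0,0,-0.02],"twist":0,"gripper":0.5},{"linear":[0,0,-0.04],"twist":0,"gripper":0.5},{"linear":[0,0,-0.04],"twist":0,"gripper":0.5}]'
```

```text
time: 7.18
tool_pos: [0.5551, -0.2479, 0.093]
ee_rot: [3.142, 0.0, 0.408]
wrist_force: [0.6, 0.7, -1.2]
width: 0.0649
time: 7.43
tool_pos: [0.5565, -0.2492, 0.0915]
ee_rot: [3.137, -0.002, 0.408]
wrist_force: [0.3, 0.6, 4.7]
width: 0.0654
```

```bash
python3 -m inch '[{"linear":[0,0,-0.02],"twist":0,"gripper":0.5},{"linear":[0,0,-0.04],"twist":0,"gripper":0.5},{"linear":[0,0,-0.04],"twist":0,"gripper":0.5}]'
python3 - <<'E'
from h import *
wsnap('w7.png');rim('w7',(.5555,-.247),.095,.115)
E
```

```text
time: 7.68
tool_pos: [0.5577, -0.2495, 0.0912]
ee_rot: [3.134, -0.006, 0.408]
wrist_force: [-1.7, -0.6, 14.8]
width: 0.0651
n 3127 z99 [0.1039626  0.1095671  0.11393092] ((557.1083374023438, -246.4353790283203), 36.50973129272461)
plane [0.02387179 0.04343874 0.10316113]
```

15 N at a stop, with the rim at about 105 mm, so it looks home. Releasing.

```bash
python3 -m inch '[{"linear":[0,0,0.04],"twist":0,"gripper":0.5},{"linear":[0,0,0.04],"twist":0,"gripper":0.8},{"linear":[0,0,0.04],"twist":0,"gripper":1},{"linear":[0,0,0.04],"twist":0,"gripper":1},{"linear":[0,0,0.04],"twist":0,"gripper":1},{"linear":[0,0,0.04],"twist":0,"gripper":1}]'
python3 -m inch '[{"linear":[0,0,0.3],"twist":0,"gripper":1},{"linear":[0,0,0.7],"twist":0,"gripper":1},{"linear":[0,0,1],"twist":0,"gripper":1},{"linear":[0,0,1],"twist":0,"gripper":1}]'
python3 - <<'E'
from h import *
wsnap('w8.png');rim('w8',(.5555,-.247),.098,.115)
snap('side','sd8.png');snap('scene','sc8.png')
for n in ['sd8','sc8']:
    P=pts(load(n)).reshape(-1,3); q=P[(np.hypot(P[:,0]-.556,P[:,1]+.2465)<.05)&(P[:,2]>.098)&(P[:,2]<.12)]
    print(n,cv2.minEnclosingCircle((q[:,:2]*1000).astype(np.float32)),np.percentile(q[:,2],[90,99]))
a=cv2.imread('pics/sd8.png')[110:210,260:380];b=cv2.imread('pics/sc8.png')[180:280,160:280];c=cv2.imread('pics/w8.png')[130:290,184:376]
cv2.imwrite('pics/c8.png',np.hstack([cv2.resize(x,(264,220),interpolation=cv2.INTER_CUBIC) for x in (a,b,c)]))
E
```

```text
time: 8.23
tool_pos: [0.5547, -0.2477, 0.0883]
ee_rot: [-3.14, 0.001, 0.408]
wrist_force: [-0.3, -0.6, 0.0]
width: 0.0927
time: 8.57
tool_pos: [0.5583, -0.2496, 0.1977]
ee_rot: [3.13, -0.009, 0.408]
wrist_force: [0.6, -0.2, 0.8]
width: 0.0941
n 853 z99 [0.10440186 0.10588919 0.10635342] ((555.6268920898438, -246.32839965820312), 33.09308624267578)
plane [0.03256436 0.00980314 0.10347214]
sd8 ((556.0364990234375, -247.9935302734375), 34.91645812988281) [0.10750316 0.10954595]
sc8 ((557.92041015625, -246.56459045410156), 34.3082275390625) [0.10496435 0.10654074]
```

View pics/c8.png

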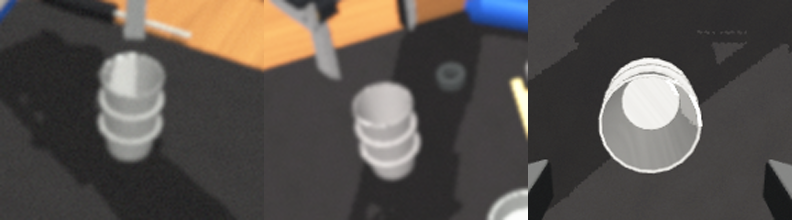

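Run:
```python
from h import *
s=load('w8');P=wpts(s).reshape(-1,3);P=P[s['depth'].ravel()>0];c=np.array([.5556,-.2463])
r=np.hypot(*(P[:,:2]-c).T);q=P[(r>.0312)&(r<.0345)&(P[:,2]>.099)&(P[:,2]<.112)]
print(len(q),np.linalg.lstsq(np.c_[q[:,:2]-c,np.ones(len(q))],q[:,2],rcond=None)[0],q[:,2].std())
a=np.degrees(np.arctan2(*(q[:,:2]-c).T[::-1]))
for k in range(-180,180,45):
    m=(a>k)&(a<k+45);print(k,m.sum(),np.percentile(q[m,2],[50,90]) if m.any() else '')
```

```text
397 [ 8.57163496e-07 -6.93411348e-05  1.05021627e-01] 0.0007460019797654832
-180 39 [0.10489735 0.10568792]
-135 43 [0.10494572 0.10578392]
-90 54 [0.10508574 0.10593244]
-45 60 [0.10527768 0.10582759]
0 67 [0.10497696 0.10580314]
45 59 [0.10509119 0.10580219]
90 38 [0.10520559 0.10599375]
135 37 [0.10505899 0.10587942]
```

The upper cup's rim is at 105.0 mm and level to under 0.001 rad, its centre within 1 mm of cup_b's, so step 1 is met. Next the V-block's direction, from the wrist view w3 and the overview.

Run:
```python
from h import *
for n in ['sd8','sc8']:
    P=pts(load(n)).reshape(-1,3); q=P[(np.hypot(P[:,0]-.545,P[:,1]-.27)<.06)]
    H=np.full((140,140),np.nan)
    m=(q[:,2]>.03)&(q[:,2]<.06)
    for ang in (60,-30):
        u=np.array([-np.sin(np.radians(ang)),np.cos(np.radians(ang))]);y=(q[m,:2]-[.5425,.27])@u
        print(n,ang,[(int(b),round(float(np.median(q[m,2][(y*1000//6*6)==b]))*1000)) for b in np.arange(-42,42,6) if ((y*1000//6*6)==b).sum()>5])
s=load('sd8');cv2.imwrite('pics/vb.png',cv2.resize(s['image'][300:400,150:270,::-1],(720,600),interpolation=cv2.INTER_CUBIC))
```

```text
sd8 60 [(-36, 45), (-30, 44), (-24, 44), (-18, 44), (-12, 44), (-6, 44), (0, 44), (6, 45), (12, 45), (18, 44), (24, 44), (30, 43), (36, 38)]
sd8 -30 [(-36, 46), (-30, 46), (-24, 46), (-18, 42), (-12, 37), (-6, 32), (0, 34), (6, 40), (12, 45), (18, 46), (24, 46), (30, 45)]
sc8 60 [(-42, 39), (-36, 37), (-30, 41), (-24, 43), (-18, 42), (-12, 43), (-6, 42), (0, 41), (6, 42), (12, 42), (18, 42), (24, 42), (30, 41), (36, 40)]
sc8 -30 [(-36, 41), (-30, 43), (-24, 43), (-18, 42), (-12, 36), (-6, 32), (0, 32), (6, 35), (12, 41), (18, 44), (24, 43), (30, 43)]
```

View pics/vb.png

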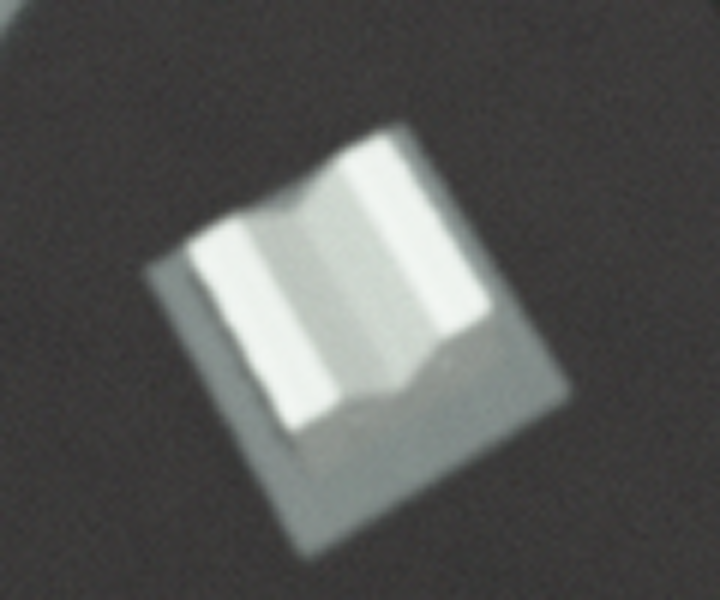

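The block shows its groove along -30° in the world, and depth dips to 32 mm along that line. I take the roller at yaw 169° so that it can later turn to 150° within joint 6's range.

```bash
python3 -m inch '[{"linear":[0,0.15,0],"twist":0.11,"gripper":1},{"linear":[0,0.3,0],"twist":0.22,"gripper":1},{"linear":[0,0.45,0],"twist":0.33,"gripper":1},{"linear":[0,0.6,0],"twist":0.44,"gripper":1},{"linear":[0,0.75,0],"twist":0.55,"gripper":1},{"linear":[0,0.9,0],"twist":0.66,"gripper":1},{"linear":[0,1,0],"twist":0.77,"gripper":1},{"linear":[0,1,0],"twist":0.81,"gripper":1}]'
python3 -m inch '[{"linear":[0,0.15,0],"twist":0.11,"gripper":1},{"linear":[0,0.3,0],"twist":0.22,"gripper":1},{"linear":[0,0.45,0],"twist":0.33,"gripper":1},{"linear":[0,0.6,0],"twist":0.44,"gripper":1},{"linear":[0,0.75,0],"twist":0.55,"gripper":1},{"linear":[0,0.9,0],"twist":0.66,"gripper":1},{"linear":[0,1,0],"twist":0.77,"gripper":1},{"linear":[0,1,0],"twist":0.81,"gripper":1}]'
python3 -m inch '[{"linear":[-0.04,0.13,0],"twist":0.11,"gripper":1},{"linear":[-0.04,0.13,0],"twist":0.22,"gripper":1},{"linear":[-0.04,0.13,0],"twist":0.33,"gripper":1},{"linear":[-0.04,0.13,0],"twist":0.44,"gripper":1},{"linear":[-0.04,0.13,0],"twist":0.55,"gripper":1},{"linear":[-0.04,0.13,0],"twist":0.66,"gripper":1},{"linear":[-0.04,0.13,0],"twist":0.77,"gripper":1},{"linear":[-0.04,0.13,0],"twist":0.81,"gripper":1},{"linear":[-0.04,0.13,0],"twist":0.81,"gripper":1}]'
python3 - <<'E'
from h import *
o=robot.get_obs();wsnap('w9.png');s=load('w9');P=wpts(s);print(s['pos'],s['rot'],o['joint_positions'])
P=P[s['depth']>0];mm=lambda q:(q[:,:2]*1000).astype(np.float32)
q=P[(np.hypot(P[:,0]-.551,P[:,1]+.034)<.07)]
for z in (.024,.044):
    t=q[(q[:,2]>z)&(q[:,2]<.056)];r=cv2.minAreaRect(mm(t));print(z,len(t),t[:,2].max(),r)
t=q[(q[:,2]>.046)&(q[:,2]<.056)]
v=np.linalg.svd(t[:,:2]-t[:,:2].mean(0),full_matrices=False)[2][0];print(np.degrees(np.arctan2(v[1],v[0])))
E
```

```text
time: 9.38
tool_pos: [0.5539, -0.1454, 0.1862]
ee_rot: [-3.136, -0.001, 1.263]
wrist_force: [-1.0, 0.6, -0.1]
width: 0.0941
time: 10.05
tool_pos: [0.5537, -0.0456, 0.1862]
ee_rot: [-3.138, -0.004, 2.111]
wrist_force: [0.9, 0.2, -0.9]
width: 0.094
time: 10.8
tool_pos: [0.5498, -0.0347, 0.1862]
ee_rot: [-3.142, -0.005, 2.953]
wrist_force: [-0.5, 0.3, 0.5]
width: 0.0938
[ 0.54983611 -0.03471911  0.18624952] [-3.14155635 -0.0052065   2.9530551 ] [-1.66029290e-01  9.77375725e-02  1.39669572e+00  8.11537328e-05
  1.65236536e+00 -1.54828176e+00]
0.024 3909 0.05230784595517546 ((551.787109375, -32.985137939453125), (44.195648193359375, 114.54400634765625), 79.31602478027344)
0.044 2506 0.05230784595517546 ((551.1521606445312, -32.697723388671875), (31.476045608520508, 90.81681060791016), 78.7179946899414)
-10.809527898752703
```

View pics/w9.png

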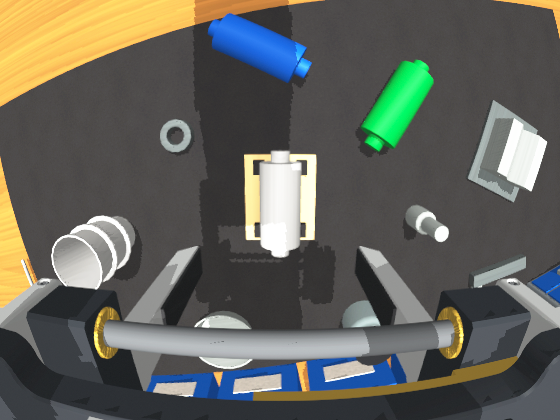

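The wrist view shows the silver roller centred on its rest at (280,200), with blue at (260,45), green at (397,105) and the cleared V-block at (515,150). The barrel measures 44 x 114 mm, with its axis at -10.8°. Descending.

```bash
python3 -m inch '[{"linear":[0.015,0.02,-0.35],"twist":0,"gripper":1},{"linear":[0.015,0.02,-0.7],"twist":0,"gripper":1},{"linear":[0.015,0.02,-1],"twist":0,"gripper":1},{"linear":[0.015,0.02,-1],"twist":0,"gripper":1},{"linear":[0.015,0.02,-1],"twist":0,"gripper":1}]'
python3 - <<'E'
from h import *
o=robot.get_obs();print(o['tool_pos'],o['ee_rot'])
E
```

```text
time: 11.27
tool_pos: [0.5505, -0.0326, 0.0865]
ee_rot: [-3.141, -0.006, 2.952]
wrist_force: [0.3, -0.1, 1.1]
width: 0.0941
[ 0.55051874 -0.03259991  0.08652529] [-3.14146611 -0.00649846  2.95162373]
```

```bash
python3 -m inch '[{"linear":[0.01,0,-0.2],"twist":0,"gripper":1},{"linear":[0.01,0,-0.4],"twist":0,"gripper":1},{"linear":[0.01,0,-0.45],"twist":0,"gripper":1},{"linear":[0.01,0,-0.45],"twist":0,"gripper":1},{"linear":[0.01,0,-0.45],"twist":0,"gripper":1}]'
python3 -m inch '[{"linear":[0,0,0],"twist":0,"gripper":0.3},{"linear":[0,0,0],"twist":0,"gripper":0.3},{"linear":[0,0,0],"twist":0,"gripper":0.3},{"linear":[0,0,0],"twist":0,"gripper":0.3},{"linear":[0,0,0],"twist":0,"gripper":0.3},{"linear":[0,0,0],"twist":0,"gripper":0.3},{"linear":[0,0,0],"twist":0,"gripper":0.3},{"linear":[0,0,0],"twist":0,"gripper":0.3}]'
```

```text
time: 11.68
tool_pos: [0.5548, -0.0331, 0.0462]
ee_rot: [3.141, 0.003, 2.952]
wrist_force: [-1.0, -0.1, 0.8]
width: 0.094
time: 12.35
tool_pos: [0.5536, -0.0329, 0.0442]
ee_rot: [3.142, -0.0, 2.952]
wrist_force: [-1.0, 0.9, 0.6]
width: 0.044
```

Gripped at 44.0 mm, but about 3 mm higher on the barrel than planned. I reopen slightly and take it deeper.

```bash
python3 -m inch '[{"linear":[0,0,0],"twist":0,"gripper":0.6},{"linear":[0,0,0],"twist":0,"gripper":0.6},{"linear":[-0.015,0,-0.04],"twist":0,"gripper":0.6},{"linear":[-0.015,0,-0.04],"twist":0,"gripper":0.6},{"linear":[-0.015,0,-0.04],"twist":0,"gripper":0.3},{"linear":[-0.015,0,-0.04],"twist":0,"gripper":0.3},{"linear":[-0.015,0,-0.04],"twist":0,"gripper":0.3},{"linear":[-0.015,0,-0.04],"twist":0,"gripper":0.3},{"linear":[-0.015,0,-0.04],"twist":0,"gripper":0.3}]'
python3 -m inch '[{"linear":[0,0,0],"twist":0,"gripper":0.3},{"linear":[0,0,0],"twist":0,"gripper":0.3},{"linear":[0,0,0],"twist":0,"gripper":0.3}]'
```

```text
time: 13.1
tool_pos: [0.5522, -0.0331, 0.0402]
ee_rot: [-3.141, 0.0, 2.952]
wrist_force: [0.1, -0.5, -0.5]
width: 0.0334
time: 13.35
tool_pos: [0.5521, -0.0331, 0.0402]
ee_rot: [-3.141, 0.0, 2.952]
wrist_force: [-0.2, -1.3, 0.2]
width: 0.0335
```

The width reads 33.5 mm, which does not fit a 44 mm barrel. Looking.

Run:
```python
from h import *
wsnap('w10.png');snap('side','sd10.png');snap('scene','sc10.png')
a=cv2.imread('pics/sd10.png')[180:280,220:340];b=cv2.imread('pics/sc10.png')[170:270,230:350];c=cv2.imread('pics/w10.png')[170:380,160:400]
cv2.imwrite('pics/c10.png',np.hstack([cv2.resize(x,(264,230),interpolation=cv2.INTER_CUBIC) for x in (a,b,c)]))
```

```text
(no output)
```

View pics/c10.png

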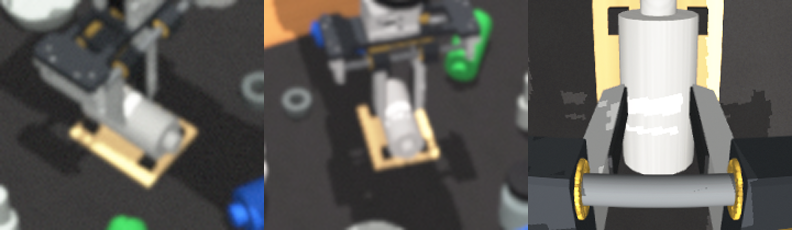

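View pics/w10.png

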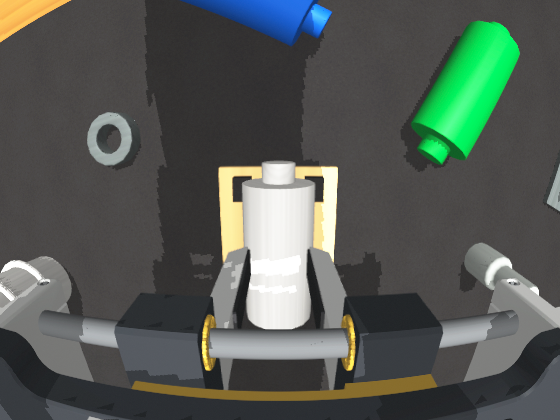

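Run:
```python
from h import *
s=load('w10');P=wpts(s);D=s['depth']
R=Ro.from_euler('xyz',s['rot']).as_matrix();T=(P-s['pos'])@R
for v in range(165,326,10):
    row=[(u,tuple(int(x) for x in (T[v,u]*1000).round())) for u in (250,265,278,291,305)]
    print(v,row)
print('fingers')
for v in range(240,320,12): print(v,[(u,tuple(int(x) for x in (T[v,u]*1000).round())) for u in (215,225,235,242,315,325,335)])
o=robot.get_obs();print(o['width'],o['wrist_force'],o['wrist_torque'])
```

```text
165 [(250, (53, -19, 40)), (265, (57, -7, 6)), (278, (57, 0, 3)), (291, (57, 7, 6)), (305, (53, 18, 41))]
175 [(250, (47, -19, 33)), (265, (51, -7, 7)), (278, (77, 0, -179)), (291, (51, 8, 6)), (305, (47, 18, 35))]
185 [(250, (46, -16, 1)), (265, (46, -7, 1)), (278, (46, 0, 1)), (291, (46, 7, 1)), (305, (46, 15, 3))]
195 [(250, (41, -16, -3)), (265, (42, -7, -10)), (278, (43, 0, -10)), (291, (42, 7, -9)), (305, (41, 15, -4))]
205 [(250, (35, -16, -3)), (265, (37, -7, -9)), (278, (37, 0, -10)), (291, (37, 7, -8)), (305, (35, 15, -3))]
215 [(250, (30, -16, -4)), (265, (31, -7, -8)), (278, (31, 0, -8)), (291, (31, 7, -7)), (305, (29, 15, -2))]
225 [(250, (24, -16, -3)), (265, (25, -7, -7)), (278, (26, 0, -10)), (291, (25, 7, -8)), (305, (24, 15, -4))]
235 [(250, (18, -16, -2)), (265, (20, -7, -9)), (278, (20, 0, -9)), (291, (19, 7, -8)), (305, (18, 15, -4))]
245 [(250, (11, -16, -3)), (265, (13, -7, -8)), (278, (14, 0, -10)), (291, (14, 7, -9)), (305, (77, 0, -179))]
255 [(250, (5, -16, -2)), (265, (7, -7, -7)), (278, (8, 0, -10)), (291, (8, 7, -9)), (305, (5, 16, -3))]
265 [(250, (-1, 
[... 1285 characters left out ...]
0, -25, -41)), (235, (10, -20, -41)), (242, (8, -17, -38)), (315, (8, 18, -37)), (325, (10, 23, -40)), (335, (10, 27, -41))]
288 [(215, (10, -28, -53)), (225, (9, -23, -52)), (235, (10, -19, -52)), (242, (5, -17, -43)), (315, (7, 17, -47)), (325, (10, 21, -53)), (335, (10, 25, -54))]
300 [(215, (10, -26, -64)), (225, (9, -22, -63)), (235, (8, -18, -61)), (242, (2, -16, -50)), (315, (2, 17, -51)), (325, (10, 19, -63)), (335, (10, 24, -64))]
312 [(215, (9, -24, -72)), (225, (10, -20, -73)), (235, (8, -17, -70)), (242, (-4, -17, -51)), (315, (-2, 17, -54)), (325, (9, 19, -71)), (335, (10, 22, -73))]
0.033515103370803455 [ 0.33821896 -0.65078166 -1.11927844] [-0.14180856 -0.18327885 -0.03112277]
```

```bash
python3 -m inch '[{"linear":[0,0,0.1],"twist":0,"gripper":0.3},{"linear":[0,0,0.25],"twist":0,"gripper":0.3},{"linear":[0,0,0.4],"twist":0,"gripper":0.3},{"linear":[0,0,0.4],"twist":0,"gripper":0.3},{"linear":[0,0,0.4],"twist":0,"gripper":0.3}]'
python3 - <<'E'
from h import *
wsnap('w11.png')
s=load('w11');P=wpts(s);D=s['depth']
R=Ro.from_euler('xyz',s['rot']).as_matrix();T=(P-s['pos'])@R
for v in list(range(165,326,20)):
    print(v,[(u,tuple(int(x) for x in (T[v,u]*1000).round())) for u in (250,265,278,291,305)])
snap('side','sd11.png');snap('scene','sc11.png')
a=cv2.imread('pics/sd11.png')[180:280,220:340];b=cv2.imread('pics/sc11.png')[150:250,230:350];c=cv2.imread('pics/w11.png')[150:380,160:400]
cv2.imwrite('pics/c11.png',np.hstack([cv2.resize(x,(264,230),interpolation=cv2.INTER_CUBIC) for x in (a,b,c)]))
E
```

```text
time: 13.92
tool_pos: [0.5531, -0.0328, 0.0818]
ee_rot: [3.141, 0.003, 2.953]
wrist_force: [-0.6, 1.0, 0.2]
width: 0.0282
165 [(250, (49, -22, 76)), (265, (52, -9, 49)), (278, (53, 0, 44)), (291, (52, 9, 52)), (305, (49, 21, 75))]
185 [(250, (39, -20, 43)), (265, (40, -9, 34)), (278, (41, 0, 31)), (291, (40, 9, 34)), (305, (39, 19, 44))]
205 [(250, (24, -20, 43)), (265, (27, -9, 33)), (278, (27, 0, 31)), (291, (27, 9, 33)), (305, (24, 19, 44))]
225 [(250, (9, -20, 44)), (265, (13, -9, 34)), (278, (13, 0, 32)), (291, (13, 9, 34)), (305, (9, 19, 45))]
245 [(250, (-7, -21, 47)), (265, (-3, -9, 35)), (278, (-1, 0, 32)), (291, (-2, 9, 34)), (305, (-6, 20, 45))]
265 [(250, (9, -14, -25)), (265, (-18, -9, 34)), (278, (-17, 0, 33)), (291, (-18, 9, 35)), (305, (8, 14, -24))]
285 [(250, (1, -14, -33)), (265, (-34, -10, 34)), (278, (-32, 0, 32)), (291, (-34, 10, 35)), (305, (-1, 14, -29))]
305 [(250, (-79, -26, 81)), (265, (-80, -12, 82)), (278, (-79, 0, 81)), (291, (-79, 12, 81)), (305, (-80, 25, 82))]
325 [(250, (-103, -27, 82)), (265, (-103, -13, 82)), (278, (-103, 0, 82)), (291, (-102, 12, 81)), (305, (-102, 26, 81))]
```

View pics/c11.png

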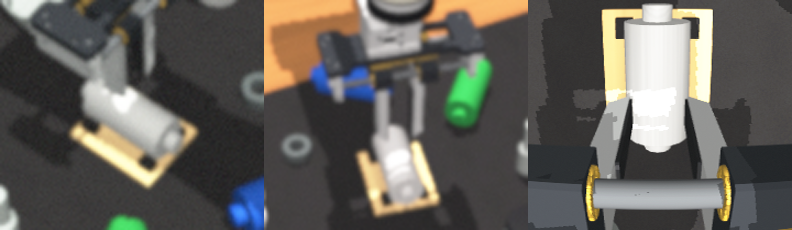

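It slipped and the roller stayed on its rest. The width of 33.5 mm means the pads closed about 14 mm above the axis, so the fingertips reach less far than assumed. I measure where they really end.

```bash
python3 - <<'E'
from h import *
for n in ('w9','w10','w11'):
    s=load(n);P=wpts(s);D=s['depth'];R=Ro.from_euler('xyz',s['rot']).as_matrix();T=(P-s['pos'])@R
    m=(D>0)&(abs(T[...,0])<14)&(abs(T[...,1])<70)&(abs(T[...,1])>.012)&(abs(T[...,0])<.013)&(T[...,2]<.03)
    for sg in (-1,1):
        q=T[m&(np.sign(T[...,1])==sg)]
        hs=[(z,int(((q[:,2]*1000//4*4)==z).sum()),np.round(1000*np.percentile(q[(q[:,2]*1000//4*4)==z][:,1],[2,98])) if ((q[:,2]*1000//4*4)==z).sum() else '') for z in range(-40,28,4)]
        print(n,sg,s['pos'][2],hs)
E
python3 - <<'E'
import cv2
i=cv2.imread('pics/w9.png')[220:380,120:440];cv2.imwrite('pics/w9c.png',cv2.resize(i,(800,400)))
E
```

```text
w9 -1 0.18624952441311027 [(-40, 157, array([-58., -46.])), (-36, 132, array([-58., -46.])), (-32, 138, array([-58., -46.])), (-28, 136, array([-58., -46.])), (-24, 118, array([-58., -46.])), (-20, 103, array([-58., -46.])), (-16, 99, array([-58., -47.])), (-12, 103, array([-57., -46.])), (-8, 94, array([-55., -46.])), (-4, 57, array([-52., -46.])), (0, 1, array([-47., -47.])), (4, 0, ''), (8, 0, ''), (12, 0, ''), (16, 0, ''), (20, 0, ''), (24, 0, '')]
w9 1 0.18624952441311027 [(-40, 151, array([47., 58.])), (-36, 143, array([47., 59.])), (-32, 139, array([47., 58.])), (-28, 113, array([47., 58.])), (-24, 134, array([47., 59.])), (-20, 105, array([47., 58.])), (-16, 104, array([47., 58.])), (-12, 105, array([47., 58.])), (-8, 77, array([47., 55.])), (-4, 56, array([47., 52.])), (0, 1, array([47., 47.])), (4, 0, ''), (8, 0, ''), (12, 0, ''), (16, 0, ''), (20, 0, ''), (24, 0, '')]
w10 -1 0.040184799239150346 [(-40, 115, array([-28., -16.])), (-36, 116, array([-193.,  -16.])), (-32, 111, array([-197.,  -17.])), (-28, 113, array([-202.,  -17.])), (-24, 108, array([-205.,  -17.])), (-20, 
[... 1305 characters left out ...]
8, 55, array([-222., -192.])), (12, 34, array([-209., -194.])), (16, 28, array([-216., -196.])), (20, 22, array([-215., -195.])), (24, 22, array([-213., -199.]))]
w11 1 0.08183917118495924 [(-40, 118, array([14., 26.])), (-36, 116, array([14., 26.])), (-32, 98, array([14., 26.])), (-28, 93, array([14., 26.])), (-24, 95, array([14., 26.])), (-20, 75, array([14., 26.])), (-16, 85, array([14., 26.])), (-12, 49, array([14., 25.])), (-8, 57, array([14., 24.])), (-4, 19, array([14., 19.])), (0, 2, array([15., 16.])), (4, 46, array([159., 172.])), (8, 43, array([159., 170.])), (12, 43, array([159., 169.])), (16, 33, array([158., 170.])), (20, 37, array([158., 168.])), (24, 32, array([158., 171.]))]
```

View pics/w9c.png

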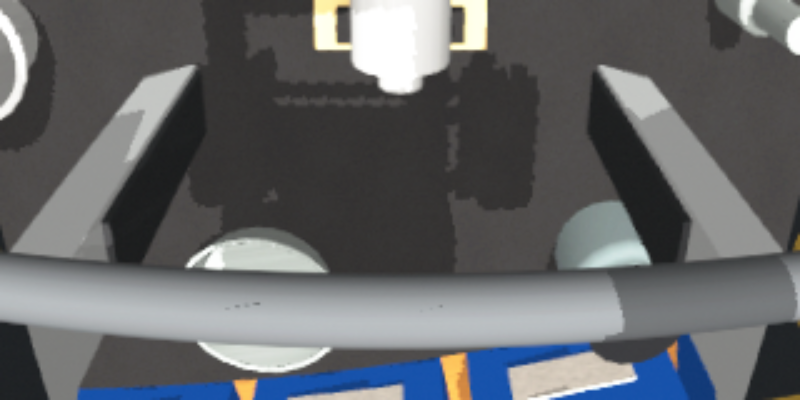

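The camera puts the fingertips at about the reported TCP rather than 22 mm ahead of it. Both the slip chord and the cup gripping at its rim agree with that. So I grip the roller with the TCP at 18 mm, about 10 mm below the axis.

```bash
python3 -m inch '[{"linear":[0,0,0],"twist":0,"gripper":1},{"linear":[0,0,0],"twist":0,"gripper":1},{"linear":[0,0,0],"twist":0,"gripper":1},{"linear":[0,0,0],"twist":0,"gripper":1},{"linear":[0,0,0],"twist":0,"gripper":1},{"linear":[0,0,0],"twist":0,"gripper":1},{"linear":[0,0,0],"twist":0,"gripper":1},{"linear":[0,0,0],"twist":0,"gripper":1}]'
python3 - <<'E'
from h import *
o=robot.get_obs();wsnap('w12.png');s=load('w12');P=wpts(s);print(s['pos'],s['rot'])
P=P[s['depth']>0];mm=lambda q:(q[:,:2]*1000).astype(np.float32)
q=P[(np.hypot(P[:,0]-.551,P[:,1]+.034)<.07)]
t=q[(q[:,2]>.044)&(q[:,2]<.056)];print(len(t),np.percentile(t[:,2],95),cv2.minAreaRect(mm(t)))
E
```

```text
time: 14.73
tool_pos: [0.5521, -0.0329, 0.0802]
ee_rot: [3.141, 0.0, 2.952]
wrist_force: [0.0, 0.4, -0.2]
width: 0.0785
[ 0.55214431 -0.03290764  0.08022861] [3.14145800e+00 5.76692161e-05 2.95247559e+00]
5060 0.05010384651036433 ((550.79150390625, -32.74584197998047), (31.8878116607666, 90.15684509277344), 79.6009521484375)
```

```bash
python3 -m inch '[{"linear":[-0.01,0,-0.05],"twist":0,"gripper":1},{"linear":[-0.01,0,-0.1],"twist":0,"gripper":1},{"linear":[-0.01,0,-0.3],"twist":0,"gripper":1},{"linear":[-0.01,0,-0.5],"twist":0,"gripper":1},{"linear":[-0.01,0,-0.62],"twist":0,"gripper":1},{"linear":[-0.01,0,-0.62],"twist":0,"gripper":1},{"linear":[-0.01,0,-0.62],"twist":0,"gripper":1}]'
python3 - <<'E'
from h import *
o=robot.get_obs();wsnap('w13.png');print(o['tool_pos'],o['ee_rot'],o['wrist_force'])
E
```

```text
time: 15.37
tool_pos: [0.5503, -0.0328, 0.0172]
ee_rot: [3.142, -0.002, 2.952]
wrist_force: [0.7, -0.2, 0.2]
width: 0.0942
[ 0.55032852 -0.03278745  0.01722911] [ 3.14154237e+00 -2.34648169e-03  2.95244560e+00] [ 0.68349709 -0.20692211  0.15587287]
```

View pics/w13.png

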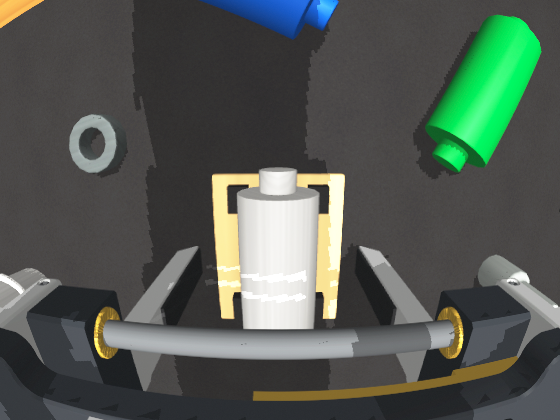

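The wrist view shows the open fingers straddling the roller at mid-length, with no contact. Closing for 1.5 s.

```bash
python3 -m inch '[{"linear":[0,0,0],"twist":0,"gripper":0.3},{"linear":[0,0,0],"twist":0,"gripper":0.3},{"linear":[0,0,0],"twist":0,"gripper":0.3},{"linear":[0,0,0],"twist":0,"gripper":0.3},{"linear":[0,0,0],"twist":0,"gripper":0.3},{"linear":[0,0,0],"twist":0,"gripper":0.3},{"linear":[0,0,0],"twist":0,"gripper":0.3},{"linear":[0,0,0],"twist":0,"gripper":0.3},{"linear":[0,0,0],"twist":0,"gripper":0.3},{"linear":[0,0,0],"twist":0,"gripper":0.3}]'
python3 -m inch '[{"linear":[0,0,0],"twist":0,"gripper":0.3},{"linear":[0,0,0],"twist":0,"gripper":0.3},{"linear":[0,0,0],"twist":0,"gripper":0.3}]'
python3 -m inch '[{"linear":[0,0,0.1],"twist":0,"gripper":0.3},{"linear":[0,0,0.25],"twist":0,"gripper":0.3},{"linear":[0,0,0.5],"twist":0,"gripper":0.3},{"linear":[0,0,0.5],"twist":0,"gripper":0.3},{"linear":[0,0,0.5],"twist":0,"gripper":0.3}]'
```

```text
time: 16.25
tool_pos: [0.5511, -0.033, 0.0182]
ee_rot: [-3.141, -0.0, 2.952]
wrist_force: [-0.4, -0.5, 1.2]
width: 0.0434
time: 16.5
tool_pos: [0.5511, -0.033, 0.0182]
ee_rot: [-3.141, -0.0, 2.952]
wrist_force: [0.1, -0.5, 0.2]
width: 0.0431
time: 16.92
tool_pos: [0.5522, -0.033, 0.0694]
ee_rot: [3.141, 0.003, 2.953]
wrist_force: [0.7, -0.7, -4.7]
width: 0.0434
```

Lifted: width 43.4 mm, and 4.7 N of weight on the wrist. Raising and heading for the V-block.

```bash
python3 -m inch '[{"linear":[0,0,0.2],"twist":0,"gripper":0.3},{"linear":[0,0,0.5],"twist":0,"gripper":0.3},{"linear":[0,0.3,0.8],"twist":-0.08,"gripper":0.3},{"linear":[0,0.6,0.9],"twist":-0.16,"gripper":0.3},{"linear":[0,0.8,0.9],"twist":-0.24,"gripper":0.3},{"linear":[0,1,0.9],"twist":-0.32,"gripper":0.3},{"linear":[0,1,0.9],"twist":-0.32,"gripper":0.3}]'
python3 -m inch '[{"linear":[0,0.2,0],"twist":0,"gripper":0.3},{"linear":[0,0.4,0],"twist":0,"gripper":0.3},{"linear":[0,0.5,0],"twist":0,"gripper":0.3},{"linear":[0,0.5,0],"twist":0,"gripper":0.3},{"linear":[0,0.5,0],"twist":0,"gripper":0.3}]'
python3 - <<'E'
from h import *
o=robot.get_obs();wsnap('w14.png');print(o['tool_pos'],o['ee_rot'],o['wrist_force'],o['width'],o['joint_positions'])
E
```

```text
time: 17.5
tool_pos: [0.5499, 0.071, 0.1562]
ee_rot: [3.141, -0.004, 2.619]
wrist_force: [0.8, 0.7, -4.7]
width: 0.0433
time: 17.92
tool_pos: [0.5506, 0.1166, 0.1569]
ee_rot: [-3.139, -0.001, 2.618]
wrist_force: [0.1, 0.5, -4.5]
width: 0.0431
[0.55057677 0.11655416 0.15685159] [-3.13925258e+00 -1.20418266e-03  2.61843190e+00] [ 0.14230546  0.51175368 -4.50745326] 0.04313451543815331 [ 1.08609787e-01  1.31655724e-01  1.41763478e+00 -1.17757341e-03
  1.59465587e+00 -9.39053905e-01]
```

View pics/w14.png

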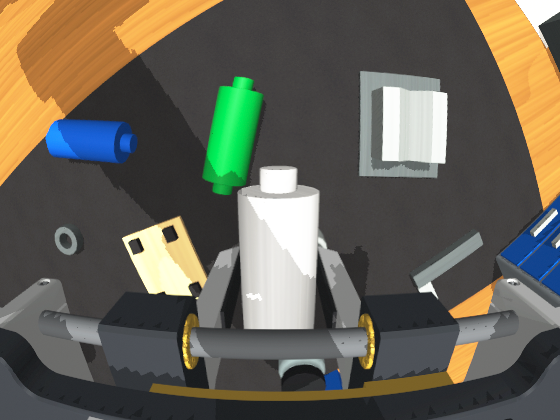

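The wrist view shows the V-block whole at (413,125), groove parallel to the held roller at (280,255). Measuring both.

```bash
cat > vb.py <<'E'
from h import *
from scipy.optimize import least_squares
def vb(n,c=(.5425,.27)):
    s=load(n);P=wpts(s);P=P[s['depth']>0];mm=lambda q:(q[:,:2]*1000).astype(np.float32)
    q=P[np.hypot(P[:,0]-c[0],P[:,1]-c[1])<.062]
    L=q[(q[:,2]>.042)&(q[:,2]<.05)];r=cv2.minAreaRect(mm(L));print('lands',len(L),np.median(L[:,2]),r)
    # groove fit: z=min(zl, zl-17+|y'|)
    m=(q[:,2]>.026)&(q[:,2]<.05)
    ax=np.array([np.cos(np.radians(-30)),np.sin(np.radians(-30))])
    d=q[m][:,:2]-np.array(r[0])/1000
    g=q[m][(np.abs(d@ax)<.03)&(np.abs(d@[-ax[1],ax[0]])<.028)]
    def f(p):
        a=p[0];y=-(g[:,0]-c[0])*np.sin(a)+(g[:,1]-c[1])*np.cos(a)-p[1]
        return np.minimum(p[2],p[2]-.017+abs(y))-g[:,2]
    o=least_squares(f,[np.radians(-30),0,.045],loss='soft_l1',f_scale=.0005);a=o.x[0]
    al=(L[:,:2]-c)@[np.cos(a),np.sin(a)];x0=(np.percentile(al,.5)+np.percentile(al,99.5))/2
    ctr=np.array(c)+x0*np.array([np.cos(a),np.sin(a)])+o.x[1]*np.array([-np.sin(a),np.cos(a)])
    print('groove deg',np.degrees(a),'zl',o.x[2],'rms',np.sqrt(np.mean(o.fun**2)),len(g),'len',np.ptp(np.percentile(al,[.5,99.5])),'centre',ctr)
    R=Ro.from_euler('xyz',s['rot']).as_matrix()
    return ctr,a
def held(n):
    s=load(n);P=wpts(s);D=s['depth'];R=Ro.from_euler('xyz',s['rot']).as_matrix();T=(P-s['pos'])@R
    q=T[(D>0)&(abs(T[...,1])<.0215)&(T[...,2]>-.04)&(T[...,2]<-.002)&(T[...,0]>-.04)&(T[...,0]<.08)]
    # barrel: fit cylinder r=.022 nearly along x
    b=q[(q[:,0]>.014)&(q[:,0]<.044)]
    f=lambda p:np.hypot(b[:,1]-p[0]-p[1]*b[:,0],b[:,2]-p[2]-p[3]*b[:,0])-.022
    o=least_squares(f,[0,0,-.01,0],loss='soft_l1',f_scale=.0005)
    sp=T[(D>0)&(abs(T[...,1])<.012)&(T[...,2]>-.04)&(T[...,2]<.02)&(T[...,0]>.03)&(T[...,0]<.08)]
    print('held: y0,slope_y,z0,slope_z',o.x.round(4),len(b),'barrel end',np.percentile(q[:,0],99.5),'spigot end',np.percentile(sp[:,0],99))
    print('tcp',s['pos'],'yaw deg',np.degrees(s['rot'][2]))
E
python3 - <<'E'
from vb import *
vb('w14');held('w14')
E
```

```text
lands 2746 0.04458468146524022 ((540.478515625, 271.0998229980469), (69.15128326416016, 70.56220245361328), 60.073822021484375)
groove deg -29.458895866381887 zl 0.04471206606751132 rms 0.0008573742222342983 3262 len 0.06944907095595439 centre [0.54050435 0.27137773]
held: y0,slope_y,z0,slope_z [ 0.      0.0013 -0.0094  0.0011] 4586 barrel end 0.057410653219445024 spigot end 0.05747523381280233
tcp [0.55057677 0.11655416 0.15685159] yaw deg 150.02509689754544
```

```bash
python3 -m inch '[{"linear":[-0.03,0.3,0],"twist":0.005,"gripper":0.3},{"linear":[-0.06,0.6,0],"twist":0.005,"gripper":0.3},{"linear":[-0.08,0.8,0],"twist":0.005,"gripper":0.3},{"linear":[-0.1,1,0],"twist":0.005,"gripper":0.3},{"linear":[-0.1,1,0],"twist":0.005,"gripper":0.3}]'
python3 -m inch '[{"linear":[0,0.3,0],"twist":0,"gripper":0.3},{"linear":[0,0.5,0],"twist":0,"gripper":0.3},{"linear":[0,0.55,0],"twist":0,"gripper":0.3},{"linear":[0,0.55,0],"twist":0,"gripper":0.3},{"linear":[0,0.55,0],"twist":0,"gripper":0.3}]'
python3 - <<'E'
from vb import *
wsnap('w15.png');vb('w15');held('w15');print(robot.get_obs()['wrist_force'])
E
```

```text
time: 18.38
tool_pos: [0.5407, 0.2194, 0.1579]
ee_rot: [3.14, -0.001, 2.625]
wrist_force: [-0.6, -0.4, -4.5]
width: 0.0433
time: 18.8
tool_pos: [0.5414, 0.2705, 0.1579]
ee_rot: [-3.14, 0.001, 2.622]
wrist_force: [-0.2, -0.9, -4.8]
width: 0.0434
lands 430 0.04473728634819905 ((514.9029541015625, 285.84100341796875), (67.06689453125, 12.977651596069336), 59.5062255859375)
groove deg -29.999999999999996 zl 0.044557590614720935 rms 0.004372429902566196 316 len 0.0123193439890626 centre [0.5148996  0.28578715]
held: y0,slope_y,z0,slope_z [-0.      0.0034 -0.0093  0.001 ] 4568 barrel end 0.05741598190163718 spigot end 0.05746464593432136
tcp [0.54141288 0.27049628 0.15787546] yaw deg 150.2180122817375
[ 1.14069233  0.03647259 -4.16562436]
```

View pics/w15.png

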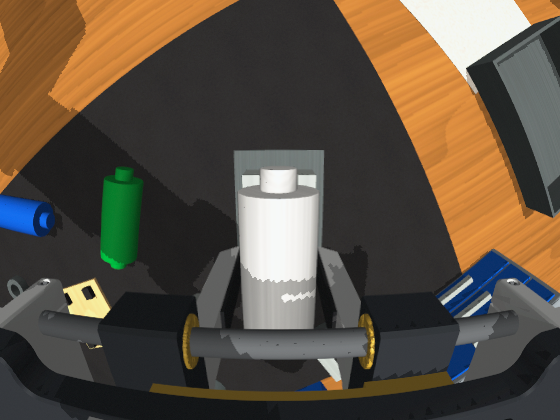

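Aligned: offset across the groove 0.1 to 0.3 mm, yaw 150.2° against the groove's 150.1°. Lowering, slowly at the end.

```bash
python3 -m inch '[{"linear":[0,0.01,-0.2],"twist":0,"gripper":0.3},{"linear":[0,0.01,-0.4],"twist":0,"gripper":0.3},{"linear":[0,0.01,-0.6],"twist":0,"gripper":0.3},{"linear":[0,0.01,-0.8],"twist":0,"gripper":0.3},{"linear":[0,0.01,-0.95],"twist":0,"gripper":0.3},{"linear":[0,0.01,-0.95],"twist":0,"gripper":0.3},{"linear":[0,0.01,-0.95],"twist":0,"gripper":0.3},{"linear":[0,0.01,-0.95],"twist":0,"gripper":0.3}]'
python3 - <<'E'
from vb import *
o=robot.get_obs();wsnap('w16.png');vb('w16');held('w16');print(o['ee_rot'],o['wrist_force'])
E
```

```text
time: 19.52
tool_pos: [0.5422, 0.2725, 0.0646]
ee_rot: [3.14, 0.002, 2.622]
wrist_force: [0.9, -0.4, -3.4]
width: 0.0436
lands 1356 0.044896419005624466 ((540.2880249023438, 271.4039611816406), (68.17965698242188, 70.1802749633789), 60.51499938964844)
groove deg -29.999999999999996 zl 0.04496058618063611 rms 0.0006142886596366817 319 len 0.06918108483916596 centre [0.53974858 0.27158416]
held: y0,slope_y,z0,slope_z [ 0.      0.0005 -0.0094  0.0027] 4578 barrel end 0.057413496448266765 spigot end 0.05750036803554934
tcp [0.54218535 0.27251111 0.06461647] yaw deg 150.20262448890918
[3.14000853e+00 1.59175516e-03 2.62153034e+00] [ 0.94663597 -0.41174904 -3.4116478 ]
```

```bash
python3 -m inch '[{"linear":[-0.012,-0.014,0],"twist":0,"gripper":0.3},{"linear":[-0.012,-0.014,-0.05],"twist":0,"gripper":0.3},{"linear":[-0.012,-0.014,-0.1],"twist":0,"gripper":0.3},{"linear":[-0.012,-0.014,-0.1],"twist":0,"gripper":0.3},{"linear":[-0.012,-0.014,-0.1],"twist":0,"gripper":0.3}]'
```

```text
time: 19.98
tool_pos: [0.5394, 0.2715, 0.0525]
ee_rot: [-3.141, -0.001, 2.623]
wrist_force: [0.0, -0.8, -3.8]
width: 0.0436
```

```bash
python3 -m inch '[{"linear":[0.005,0,-0.01],"twist":0,"gripper":0.3},{"linear":[0.005,0,-0.02],"twist":0,"gripper":0.3},{"linear":[0.005,0,-0.02],"twist":0,"gripper":0.3}]'
python3 -m inch '[{"linear":[0,0,-0.005],"twist":0,"gripper":0.3},{"linear":[0,0,-0.01],"twist":0,"gripper":0.3},{"linear":[0,0,-0.01],"twist":0,"gripper":0.3}]'
```

```text
time: 20.23
tool_pos: [0.5404, 0.2717, 0.051]
ee_rot: [-3.141, -0.0, 2.623]
wrist_force: [0.8, 0.3, -4.5]
width: 0.0436
time: 20.48
tool_pos: [0.5404, 0.2717, 0.0502]
ee_rot: [3.142, -0.0, 2.623]
wrist_force: [-0.9, 0.4, -4.8]
width: 0.0436
```

```bash
python3 -m inch '[{"linear":[0,0,-0.005],"twist":0,"gripper":0.3},{"linear":[0,0,-0.01],"twist":0,"gripper":0.3},{"linear":[0,0,-0.01],"twist":0,"gripper":0.3}]'
python3 -m inch '[{"linear":[0,0,-0.005],"twist":0,"gripper":0.3},{"linear":[0,0,-0.01],"twist":0,"gripper":0.3},{"linear":[0,0,-0.01],"twist":0,"gripper":0.3}]'
```

```text
time: 20.73
tool_pos: [0.5405, 0.2716, 0.0494]
ee_rot: [3.142, 0.0, 2.623]
wrist_force: [-1.6, -0.8, -3.2]
width: 0.0434
time: 20.98
tool_pos: [0.5405, 0.2716, 0.0493]
ee_rot: [3.141, 0.0, 2.623]
wrist_force: [-2.1, -1.9, 3.9]
width: 0.0434
```

```bash
python3 -m inch '[{"linear":[-0.0015,-0.0025,-0.005],"twist":0,"gripper":0.3},{"linear":[-0.0015,-0.0025,-0.01],"twist":0,"gripper":0.3},{"linear":[-0.0015,-0.0025,-0.01],"twist":0,"gripper":0.3},{"linear":[-0.0015,-0.0025,-0.01],"twist":0,"gripper":0.3}]'
python3 - <<'E'
from h import *
o=robot.get_obs();print(o['wrist_force'],o['wrist_torque'])
E
```

```text
time: 21.32
tool_pos: [0.5405, 0.2716, 0.0493]
ee_rot: [3.14, 0.001, 2.623]
wrist_force: [-4.8, -2.7, 6.8]
width: 0.0431
[-4.82887851 -2.72055029  6.82702975] [-0.33301227  0.66305327  0.05487012]
```

```bash
python3 -m inch '[{"linear":[-0.005,-0.0085,0],"twist":0,"gripper":0.3},{"linear":[-0.005,-0.0085,0],"twist":0,"gripper":0.3},{"linear":[-0.005,-0.0085,0],"twist":0,"gripper":0.3}]'
python3 - <<'E'
from vb import *
fs=[]
for i in range(2):
    wsnap('w17_%d.png'%i);o=robot.get_obs();fs.append(np.r_[o['wrist_force'],o['wrist_torque']])
f=np.mean(fs,0);print(f.round(2),'across',f[:2]@[.4985,.867],'along',f[:2]@[.867,-.4985]);held('w17_0')
E
```

```text
time: 21.57
tool_pos: [0.5405, 0.2716, 0.0493]
ee_rot: [3.138, 0.001, 2.623]
wrist_force: [-2.6, 0.4, 5.1]
width: 0.0434
[-3.47 -0.04  5.5   0.05  0.43  0.03] across -1.7665548868696905 along -2.9888494244398296
held: y0,slope_y,z0,slope_z [ 0.0001 -0.0006 -0.0094 -0.0013] 4575 barrel end 0.05746400591975369 spigot end 0.05751322250587291
tcp [0.54053205 0.27155878 0.0492953 ] yaw deg 150.28034642797647
```

```bash
python3 -m inch '[{"linear":[-0.007,-0.001,-0.005],"twist":0,"gripper":0.3},{"linear":[-0.007,-0.001,-0.012],"twist":0,"gripper":0.3},{"linear":[-0.007,-0.001,-0.012],"twist":0,"gripper":0.3},{"linear":[-0.007,-0.001,-0.012],"twist":0,"gripper":0.3}]'
cat > f.py <<'E'
from vb import *
import sys
fs=[]
for i in range(2):
    robot.snapshot('side');o=robot.get_obs();fs.append(np.r_[o['wrist_force'],o['wrist_torque']])
f=np.mean(fs,0);a,l=f[:2]@[.4985,.867],f[:2]@[.867,-.4985];V=f[2]+4.5
print(f.round(2),'across',a.round(2),'along',l.round(2),'faces +y/-y',((V-a)/1.414).round(1),((V+a)/1.414).round(1),o['tool_pos'],o['width'])
E
python3 f.py
```

```text
time: 22.0
tool_pos: [0.5405, 0.2716, 0.0493]
ee_rot: [3.137, 0.003, 2.623]
wrist_force: [-3.7, -0.1, 8.6]
width: 0.0435
[-2.48 -0.18  8.63 -0.09  0.49  0.07] across -1.39 along -2.06 faces +y/-y 10.3 8.3 [0.54051592 0.27155391 0.04924703] 0.043162569686351834
```

```bash
python3 -m inch '[{"linear":[-0.005,-0.002,-0.005],"twist":0,"gripper":0.3},{"linear":[-0.005,-0.002,-0.012],"twist":0,"gripper":0.3},{"linear":[-0.005,-0.002,-0.012],"twist":0,"gripper":0.3},{"linear":[-0.005,-0.002,-0.012],"twist":0,"gripper":0.3}]'
python3 f.py
```

```text
time: 22.43
tool_pos: [0.5405, 0.2716, 0.0492]
ee_rot: [3.136, 0.004, 2.623]
wrist_force: [-3.5, -0.7, 11.7]
width: 0.0436
[-3.49 -0.73 12.05 -0.19  0.62  0.06] across -2.37 along -2.66 faces +y/-y 13.4 10.0 [0.54052599 0.27156727 0.04922611] 0.04302167671808317
```

```bash
python3 -m inch '[{"linear":[-0.006,-0.006,-0.005],"twist":0,"gripper":0.3},{"linear":[-0.006,-0.006,-0.01],"twist":0,"gripper":0.3},{"linear":[-0.006,-0.006,-0.01],"twist":0,"gripper":0.3},{"linear":[-0.006,-0.006,-0.01],"twist":0,"gripper":0.3},{"linear":[-0.006,-0.006,-0.01],"twist":0,"gripper":0.3}]'
python3 f.py
python3 - <<'E'
from vb import *
wsnap('w18.png');held('w18');vb('w18')
snap('side','sd18.png');snap('scene','sc18.png')
for n in ['sd18','sc18']:
    P=pts(load(n)).reshape(-1,3); q=P[(np.hypot(P[:,0]-.556,P[:,1]+.2465)<.05)&(P[:,2]>.098)&(P[:,2]<.12)]
    print(n,'cup rim',cv2.minEnclosingCircle((q[:,:2]*1000).astype(np.float32)),np.percentile(q[:,2],[90]))
a=cv2.imread('pics/sd18.png')[250:400,130:310];b=cv2.imread('pics/w18.png')[130:340,154:406]
c=cv2.imread('pics/sc18.png')[120:270,200:440]
cv2.imwrite('pics/c18.png',np.hstack([cv2.resize(x,(w,220),interpolation=cv2.INTER_CUBIC) for x,w in ((a,230),(b,230),(c,330))]))
E
```

```text
time: 22.95
tool_pos: [0.5405, 0.2716, 0.0492]
ee_rot: [3.134, 0.005, 2.623]
wrist_force: [-3.9, 0.3, 14.6]
width: 0.0435
[-3.81  0.39 13.63 -0.07  0.6   0.03] across -1.56 along -3.5 faces +y/-y 13.9 11.7 [0.54054352 0.27157007 0.04919696] 0.043186694218138394
held: y0,slope_y,z0,slope_z [ 0.      0.0012 -0.0095 -0.0036] 4569 barrel end 0.05747117997508446 spigot end 0.05752068331303953
tcp [0.54054352 0.27157007 0.04919696] yaw deg 150.2913972816374
lands 1762 0.044881775055246466 ((535.7352294921875, 274.1304016113281), (68.34233856201172, 80.33621978759766), 60.530086517333984)
groove deg -29.999999999999996 zl 0.04483492984403261 rms 0.0028187965371054813 728 len 0.07941588780597601 centre [0.53529191 0.27417089]
sd18 cup rim ((554.2806396484375, -248.54347229003906), 35.1002197265625) [0.10755533]
sc18 cup rim ((556.8153076171875, -246.39256286621094), 34.89738082885742) [0.10501519]
```

View pics/c18.png

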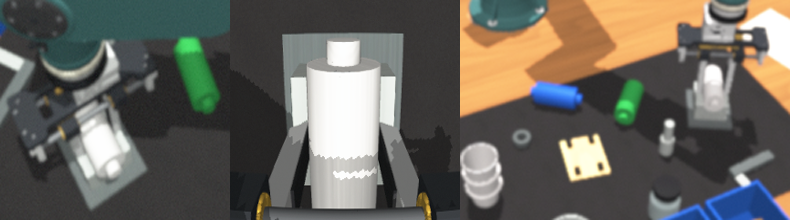

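The roller is seated: its centre is 58.7 mm up and about 0.2 mm off across the groove, and it is parallel. The estimated face loads are 14 N and 12 N. The cup is unchanged. Handing in.

Run:
```python
from h import *
print(robot.close_job()); o=robot.get_obs();print(o['time'],o['tool_pos'],o['wrist_force'],o['width'])
```

```text
the job is handed in; nothing more can be done
None
the job is handed in; nothing more can be done
```

I nested the parked cup in the cup on the bench and let go of it. Then I laid the roller in the V-groove, pressed it down, and handed the job in still holding it, at about 23 s. No verdict was reported.

**Last checks:**

| Item | Measured |
|---|---|
| Upper cup rim | 105.0 mm above the bench, level, centre within about 1 mm of cup_b's. Checked closely just after release; the overview cameras showed no change at the end. |
| Roller centre height | About 58.7 mm (59 mm asked) |
| Roller position | About 0.2 mm off across the groove and within about 1 mm along it |
| Roller direction | Within about 0.5° of the groove |
| Downward push | About 14 N, plus the roller's weight |
| Load on each V face | About 14 N and 12 N, worked out from the wrist force, not measured directly |
| Bystanders | None touched that I know of. I did not measure each one. |

**What failed or disagreed:**
- **First roller grip slipped:** the roller stayed on its rest and was not disturbed. The camera showed the fingertips ending at about the reported TCP, not 22 mm ahead of it. I gripped it deeper the second time and it held.
- **Cup grip:** for the same reason the cup was held by its rim, not its bead as planned. It tilted about 3° in the grip and came upright when seated.
- **Push not purely vertical:** about 3.5 N along the groove and 1.5 N across it remained at the end.
- **Camera agreement:** the two overview cameras differ by about 2–3 mm, so I used the wrist camera for the final positions. Its last V-block reading was unusable because the roller hid the block, so the offsets rest on the views taken before contact.

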